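# Clear the sales rail into the covered counter case

### The job

Closing time at the corner shop: push the red post of the blue counter case until the two panels of its cover are folded flat against each other, then lift every hairbrush up and off the display rail and put them all, together with the yellow soap tin from the counter, inside the case. When everything is in, slide the cover fully shut again, and leave the other goods where they stand.

Things in the scene. Friction and masses are not known exactly. Their poses are not given: they have to be found in the camera images.
- brush1_c (a point): Middle of the red travel hairbrush on the rail (None if absent this time); 60 g, 103 mm tall, hanging: z up, x thickness (-x bristles), y width. From this point in mm: head 18 (x) x 48 (y), z -51.5 to -15.5; thin stem x -13 to -8, 14 wide, above it; bridge 26 (x) x 14 (y), z 14.5 to 19.5, its underside rests on the rail; white grip tab 22 (x) x 14 (y), z 19.5 to 51.5, pinched across y or x.
- brush2_c (a point): Middle of the green hairbrush (may be None), same shape and axes as brush1_c. Hook of all brushes: a lip at x +8 to +13 mm hangs 8 mm down behind the rail (bottom at z +6.5); between lip and head the opening towards +x is 22 mm high. To take off: raise about 15 mm (over 8, under 22), draw 30 mm or more towards the brush's -x, then free.
- brush3_c (a point): Middle of the blue hairbrush (may be None), same shape and axes as brush1_c. In the case the brushes may stand on their heads or lie; standing they are lower than its rim.
- brush4_c (a point): Middle of the orange hairbrush (may be None), same shape and axes as brush1_c.
- brush5_c (a point): Middle of the black hairbrush (may be None), same shape and axes as brush1_c.
- tin_c (a point): Middle of a yellow metal soap tin with a green spot on its lid, 60 (x) x 38 (y) x 26 (z) mm, 90 g, lying flat on the counter in front of the rail; z up.
- stand: Fixed display stand: wooden plinth (x -23 to +47 mm, y -180 to +180, 55 high), steel rail 8 x 8 mm along y straight above the origin, rail top at z 131, posts at y -172 and +172. Origin on the counter under the rail's middle; +x points away from the robot. Three to five brushes hang on it, places 65 mm apart (y -130 to +130), axes as the stand's, bottoms 65 mm above the counter.
- case: Fixed blue open case 200 (x) x 236 (y) x 118 (z) mm, walls and floor 6 mm; origin: centre of its underside. Bifold cover of two clear panels, each 180 (x) x 110 mm: the orange-rimmed one hinged to the case along x at y -110, z 118, the yellow-rimmed one hinged to its other end, and that one's far edge rides on a carriage. Folded, both stand upright at the -y end, 110 mm above the rim.
- post (a point): Centre of the top of the carriage's red post, in front of the case: 18 x 18 mm, 56 mm tall, top at z 166 over the counter. At case x -160 mm, case y = +102.6 mm minus the carriage value; it slides along case y only and never turns. Push it from either side or pinch it: towards case -y folds the cover open, towards +y shuts it. Takes 3 to 6 N; stays where it is left.
- carriage (a joint): Travel of the carriage in m towards the case's -y: 0 = cover fully shut (panels form a low ridge), 0.2125 = end stop, panels folded flat together and the case mouth free. Starts shut.
- panel_out (a joint): Angle in rad by which the yellow panel has folded towards the orange one: 0 with the cover shut, 2.62 with the two panels flat against each other.
- soda_red: Bystander to leave alone: amber soda bottle, 66 mm across, 210 tall. Origin at the centre of its underside.
- soda_green: Bystander to leave alone: green soda bottle, 66 mm across, 210 tall. Origin at the centre of its underside.
- can: Bystander to leave alone: yellow drinks can, 66 mm across, 100 tall. Origin at the centre of its underside.
- jar: Bystander to leave alone: glass jar with green cap, 80 mm across, 110 tall. Origin at the centre of its underside.
- tape: Bystander to leave alone: roll of brown tape, 90 mm across, 45 high. Origin at the centre of its underside.
- pencup: Bystander to leave alone: grey cup, 72 mm across, 90 tall. Origin at the centre of its underside.
There are look-alikes about, which are no part of the job. Several things look just like the part that bears tin_c: the one meant starts farthest from the robot's base.

How it is judged (in metres and radians):
On the way, in this order (a step that is already met when the one before it is completed fails the run):
1. the two cover panels are folded flat against each other (value of joint panel_out above 2.5 rad), for 0.2 s.
2. all the brushes and the tin are inside the case (x of brush1_c in the frame of case between -0.095 and 0.095 m and y of brush1_c in the frame of case between -0.113 and 0.113 m and z of brush1_c in the frame of case between 0 and 0.105 m and x of brush2_c in the frame of case between -0.095 and 0.095 m and y of brush2_c in the frame of case between -0.113 and 0.113 m and z of brush2_c in the frame of case between 0 and 0.105 m and x of brush3_c in the frame of case between -0.095 and 0.095 m and y of brush3_c in the frame of case between -0.113 and 0.113 m and z of brush3_c in the frame of case between 0 and 0.105 m and x of brush4_c in the frame of case between -0.095 and 0.095 m and y of brush4_c in the frame of case between -0.113 and 0.113 m and z of brush4_c in the frame of case between 0 and 0.105 m and x of brush5_c in the frame of case between -0.095 and 0.095 m and y of brush5_c in the frame of case between -0.113 and 0.113 m and z of brush5_c in the frame of case between 0 and 0.105 m and x of tin_c in the frame of case between -0.095 and 0.095 m and y of tin_c in the frame of case between -0.113 and 0.113 m and z of tin_c in the frame of case between 0 and 0.105 m), for 0.2 s.
At the end, for the whole second after the job is handed in: Every brush present and the tin have their centres inside the walls of the case and below 105 mm over its underside, at rest, and the cover is shut: carriage within 12 mm of its shut end (all of step 2 and value of joint carriage below 0.012 m and linear speed of each of brush1, brush2, brush3, brush4, brush5, tin below 0.05 m/s); the robot touches nothing.
It fails at once if another article on the counter is moved by more than 40 mm or knocked over (distance of any of soda_red, soda_green, can, jar, tape, pencup from where it was at the start of the episode above 0.04 m or angle between any of soda_red, soda_green, can, jar, tape, pencup's own z axis and vertical above 0.6 rad).
Of brush1, brush2, brush3, brush4, brush5 only 3 to 5 are there at a start; the rules pass over those that are not, and their reading is None.
At some moment in a run one of tin may be knocked a few centimetres aside while the robot is not near it.
Once in a run the grip may slacken for a moment while it holds something.
It also fails if it takes over 210 s, if anything falls off the work surface, if the arm or the gripper's body presses on something with over 40 N, if the wrist force passes 120 N, or if a joint passes its speed limit or range.

### The arm

A 7-joint arm with a two-finger parallel gripper is mounted at the origin on the work surface. World frame = base frame: x ahead of the robot, y to its left, z up, the work surface at z = 0. Lengths are in mm, angles in rad, forces in N, time in s.
With the tool pointing down it reaches from about 400 to 875 mm from the base axis. Payload 4.4 kg.
Tool frame: the origin (TCP) lies at the very end of the fingers, on their centre line; the grasp point (between the pads) lies 19 mm behind it; z points along the fingers, x is the direction in which the jaws open and shut, and the axes are right-handed (so a half turn about z gives the same grasp; the last joint's range is limited). The gripper opens to 85 mm and grips with 20 to 120 N. Pads are 22 mm wide; open, the fingers measure 114 mm over their backs; the gripper's body (76 mm by 85 mm) begins 54 mm behind the grasp point. The pads swing forward as they close: fully open they stand 13 mm farther back than shut.
Start: joints at [-1.397, 0.628, 0.038, 1.517, -0.027, 0.996, -0.02], TCP at [154.355, 631.421, 231.313] pointing down, gripper open.
Joint ranges: [-3.06, 3.06], [-0.37, 2.12], [-1.25, 1.32], [0.18, 2.47], [-1.1, 4.24], [0.23, 1.98], [-2.94, 2.94]. Speed limits (rad/s): [2.57, 2.57, 3.14, 3.14, 3.14, 3.14, 3.14].

### API

Orientations are given as [roll, pitch, yaw] about the fixed x, y, z axes, in that order (R = Rz(yaw) Ry(pitch) Rx(roll)).
In Python, from cell import ctrl gives the robot as it stands.
- The arm moves only by the shell command python3 -m creep 'ROWS'. ROWS is text: rows parted by semicolons, each of 7 numbers parted by spaces: the shift along the tool's x, y, z in units of 40 mm (1.0 is 40 mm), then the turn, a rotation vector about the tool's x, y, z in degrees, then the closure, from 0 (fully open) to 1 (shut). In form: x y z rx ry rz grip; .... A call has 1 to 10 rows; each row is the pose to reach, as a shift and turn from the pose commanded when the call began, along the tool's axes at that moment; what a row does not reach only later rows make up. A row lasts 1/12 s, in which the tool goes at most 41.7 mm and 7.16 degrees, less where a joint would pass 70% of its speed; a pose out of reach is approached as far as the arm can. A call with a gripper value outside its range is refused whole. The fingers move at their own pace and stop on an object; the grip force is fixed at half the most. Time passes only in rows, so rows that repeat a pose let the fingers close. It gives the time, the measured TCP pose, the force and the opening at its end, in the units of the state.
- ctrl.read_state(): the state, without advancing time (a new reading comes with each control period).
- ctrl.get_image(name): name is "side" or "top" or "wrist"; returns a dict with "img" (384x512x3 uint8, red, green, blue), "vfov" (degrees; the focal length in pixels is half the picture's height over the tangent of half this angle, whatever the lens; pixels are square), "cx", "cy" (the principal point, pixels), "distortion" ([k1, k2, p1, p2, k3] as OpenCV has them; the pictures are not rectified), "T" (4x4, takes a point from camera to world coordinates); the wrist camera has in their place "tool_from_camera" (4x4, takes a point from camera to tool coordinates, whose origin is the TCP and whose axes are the tool frame's). Camera axes: x right, y up, looking along -z (the intrinsics and any distortion apply to the point x, -y, -z); pixel columns grow to the right and rows downward; lengths in mm; the calibration is good to about 2 mm. A picture is of the moment at which its call begins: read the wrist's pose just before it. There is no depth.
- ctrl.finish_job(): hands the job in, once; it reports no verdict.
Trained networks look in the newest picture that a camera, given by its name, has taken for a name from the list of things; names that differ only in an ending like _2 or _b are one class to them, and where a whole thing is asked for, a point or a joint stands for the part that bears it (a point fixed in the world has none). Each returns a list of dicts, best first, with "score" (0 to 1); they miss things now and then, are a little off and sometimes report something else, mostly with a low value. They report only what shows in the picture. A call takes as long as a camera call. They do not tell look-alikes from the thing itself.
- ctrl.boxes_of(camera, thing): "rect" ([left, top, right, bottom] in pixels, round what is visible of it).
- ctrl.cut_out(camera, thing): "pixels" (384x512 bool, what is visible of it) and "rect" ([left, top, right, bottom] in pixels, round what is visible of it).
The state is a dict: "clock": time; "qpos": joint angles; "qd": joint speeds; "tau": joint torques, N m; "eef_pos": TCP position; "tool_rot": TCP orientation; "force": force on the tool from outside, world axes, zero at the start; "torque": the same for the moment, N m; "width": finger opening in mm.
Only numpy, scipy, OpenCV 4.12 (cv2) and the standard library are available. Lean on these libraries where they do the work, as an engineer would, in place of code of your own. Each camera call takes 0.05 s, during which the arm holds its last target.

## Working session

There is one attempt and no reset: what is moved stays moved. The work goes in short steps, Python scripts to look and compute and a shell command to move; the robot and the scene stay as the last step left them, time stands still between calls to the robot, and variables do not carry over. Pictures are saved under pics/ and viewed, and the job is handed in when it is done.

```bash
ls; mkdir -p pics; cat > h.py <<'E'
import numpy as np, cv2
from cell import ctrl
from scipy.spatial.transform import Rotation as R
def snap(cam,fn=None):
    s=ctrl.read_state(); d=ctrl.get_image(cam)
    if 'T' in d: T=np.array(d['T'])
    else:
        W=np.eye(4); W[:3,:3]=R.from_euler('xyz',s['tool_rot']).as_matrix(); W[:3,3]=s['eef_pos']
        T=W@np.array(d['tool_from_camera'])
    f=384/2/np.tan(np.radians(d['vfov'])/2)
    d['K']=np.array([[f,0,d['cx']],[0,f,d['cy']],[0,0,1]]); d['TT']=T; d['D']=np.array(d['distortion'],float)
    if fn: cv2.imwrite('pics/'+fn,d['img'][:,:,::-1])
    return d
def ray(d,uv):
    p=cv2.undistortPoints(np.array([[uv]],float),d['K'],d['D'])[0,0]
    v=d['TT'][:3,:3]@np.array([p[0],-p[1],-1]); return d['TT'][:3,3],v
def atz(d,uv,z):
    o,v=ray(d,uv); return o+v*(z-o[2])/v[2]
def proj(d,P):
    P=np.atleast_2d(np.array(P,float)); Ti=np.linalg.inv(d['TT'])
    c=P@Ti[:3,:3].T+Ti[:3,3]; c=c*[1,-1,-1]
    return cv2.projectPoints(c,np.zeros(3),np.zeros(3),d['K'],d['D'])[0][:,0]
def tri(rs):
    A=0;b=0
    for o,v in rs:
        v=v/np.linalg.norm(v);M=np.eye(3)-np.outer(v,v);A=A+M;b=b+M@o
    x=np.linalg.solve(A,b); return x
E
python3 - <<'E'
from h import *
s=ctrl.read_state();print(s)
for c in ['side','top','wrist']:
    d=snap(c,c+'0.png'); print(c,d['vfov'],d['cx'],d['cy'],d['D'],d['TT'].round(3).tolist())
    if c!='wrist':
      for t in ['brush1_c','brush2_c','brush3_c','brush4_c','brush5_c','tin_c','stand','case','post','soda_red','soda_green','can','jar','tape','pencup']:
        print(t,[(round(b['score'],2),np.round(b['rect']).astype(int).tolist()) for b in ctrl.boxes_of(c,t)][:5])
E
```

```text
pics
{'clock': 0.0, 'qpos': array([-1.39681322,  0.62935833,  0.03840622,  1.51838106, -0.02697215,
        0.99628403, -0.0200009 ]), 'qd': array([-4.73587885e-04, -9.16519949e-04,  1.33217844e-03,  1.13632122e-03,
       -9.69642176e-04, -3.04656184e-04, -4.59744523e-05]), 'tau': array([ 2.84442995e-04, -5.63417423e+01,  1.22614793e+00, -1.93434674e+01,
        1.10481508e-02,  1.06311188e-02,  1.97582345e-06]), 'eef_pos': array([154.18014004, 630.80175266, 230.37635175]), 'tool_rot': array([3.14156417e+00, 1.91347844e-03, 1.33105607e+00]), 'force': array([-0.64627303, -0.24254737, -0.47296686]), 'torque': array([0.0288237 , 0.01216176, 0.00882236]), 'width': 85.29415954894195}
side 43.38207458409762 254.9488000427333 192.80193340607627 [-0.03773815  0.          0.          0.          0.        ] [[0.91, 0.231, -0.345, 113.77], [-0.415, 0.469, -0.779, -957.808], [-0.018, 0.852, 0.523, 756.136], [0.0, 0.0, 0.0, 1.0]]
brush1_c [(0.59, [231, 143, 248, 176]), (0.28, [291, 143, 320, 182])]
brush2_c [(0.53, [247, 147, 258, 188]), (0.29, [290, 166, 312, 192])]
brush3_c [(0.57, [259, 159,
[... 1296 characters left out ...]
1, 180, 181])]
case [(0.94, [266, 128, 353, 220])]
post [(0.56, [273, 130, 278, 217])]
soda_red [(0.59, [281, 82, 305, 116]), (0.49, [179, 214, 196, 235]), (0.37, [159, 172, 175, 182])]
soda_green [(0.56, [245, 85, 272, 119])]
can [(0.87, [217, 114, 243, 140]), (0.48, [204, 164, 218, 174]), (0.19, [243, 85, 270, 119])]
jar [(0.62, [178, 93, 214, 122]), (0.6, [180, 215, 197, 236])]
tape [(0.91, [360, 245, 390, 274])]
pencup [(0.81, [150, 113, 174, 139])]
wrist 69.1468430766603 254.48379507230123 188.3665688303219 [-0.02996059  0.          0.          0.          0.        ] [[0.237, -0.918, -0.319, 72.316], [0.971, 0.225, 0.077, 652.064], [0.001, -0.328, 0.945, 373.729], [0.0, 0.0, 0.0, 1.0]]
```

```bash
python3 - <<'E'
import cv2
a=cv2.imread('pics/side0.png');b=cv2.imread('pics/top0.png')
cv2.imwrite('pics/sidec.png',cv2.resize(a[120:310,100:400],None,fx=2.66,fy=2.66,interpolation=cv2.INTER_CUBIC))
cv2.imwrite('pics/topc.png',cv2.resize(b[70:300,110:410],None,fx=2.6,fy=2.6,interpolation=cv2.INTER_CUBIC))
E
```

```text
(no output)
```

View pics/sidec.png

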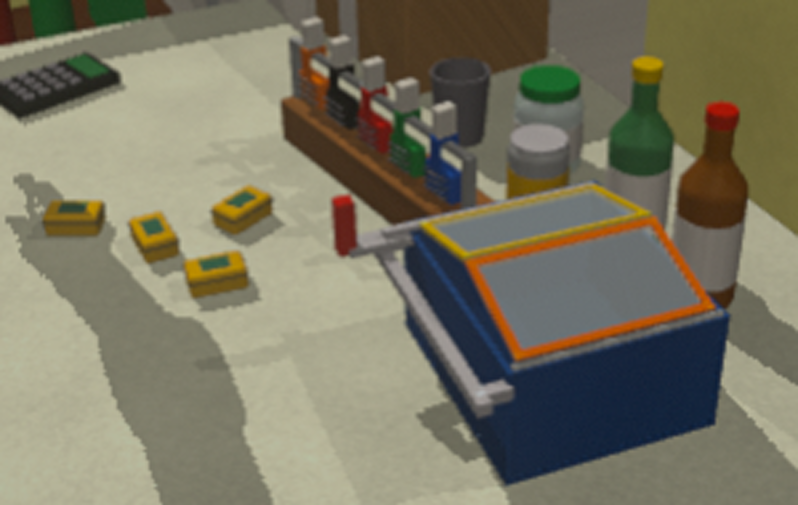

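View pics/topc.png

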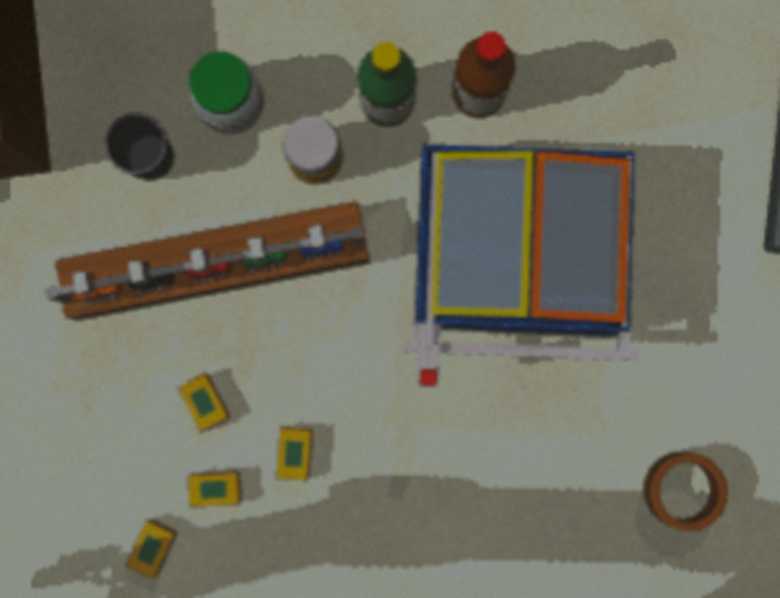

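View pics/top0.png

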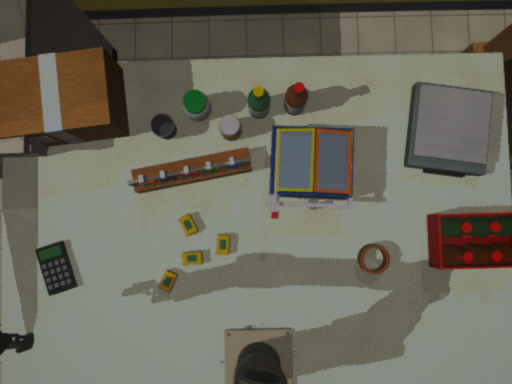

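View pics/wrist0.png

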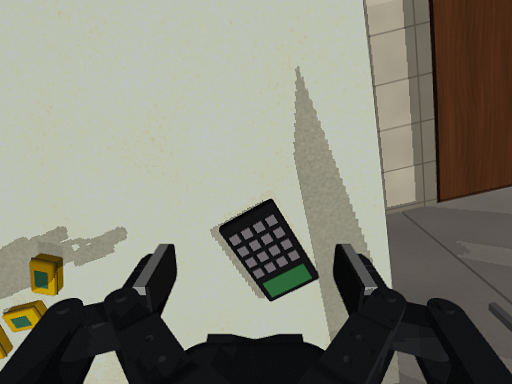

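```bash
python3 - <<'E'
from h import *
d=snap('top'); im=d['img'].astype(int)
hsv=cv2.cvtColor(d['img'],cv2.COLOR_RGB2HSV)
# tins by network masks
for b in ctrl.cut_out('top','tin_c')[:6]:
    m=b['pixels'].astype(np.uint8); 
    if m.sum()<20: continue
    ys,xs=np.nonzero(m); 
    hull=np.array([atz(d,(x,y),20)[:2] for x,y in zip(xs,ys)],np.float32)
    r=cv2.minAreaRect(hull); c=hull.mean(0)
    print('tin',round(b['score'],2),(xs.mean().round(1),ys.mean().round(1)),c.round(1),np.linalg.norm(c).round(0),np.round(r[0]),np.round(r[1]),round(r[2]))
# yellow blobs
m=cv2.inRange(hsv,(18,140,80),(32,255,255)); n,l,st,ce=cv2.connectedComponentsWithStats(m)
for i in range(1,n):
    if st[i,4]>40: print('yel',ce[i].round(1),st[i,4],atz(d,ce[i],22).round(0))
m=cv2.inRange(hsv,(0,180,100),(6,255,255))|cv2.inRange(hsv,(174,180,100),(180,255,255)); n,l,st,ce=cv2.connectedComponentsWithStats(m)
for i in range(1,n):
    if st[i,4]>10: print('red',ce[i].round(1),st[i,4],atz(d,ce[i],166).round(0))
b=ctrl.cut_out('top','case')[0]; m=b['pixels'].astype(np.uint8)
bl=cv2.inRange(hsv,(105,120,30),(125,255,255)); bl[:, :262]=0; bl[:,360:]=0
ys,xs=np.nonzero(bl); P=np.array([atz(d,(x,y),118)[:2] for x,y in zip(xs,ys)],np.float32)
r=cv2.minAreaRect(P); print('case rim',r, cv2.boxPoints(r).round(0).tolist())
ws=cv2.inRange(hsv,(0,0,140),(180,60,255)); ws[:140]=0;ws[190:]=0;ws[:,:125]=0;ws[:,255:]=0
cv2.imwrite('pics/tabs.png',cv2.resize(d['img'][135:200,120:260,::-1],None,fx=5.6,fy=5.6,interpolation=cv2.INTER_NEAREST))
E
```

```text
tin 0.7 (np.float64(168.2), np.float64(280.6)) [254.5 267.5] 369.0 [255. 268.] [42. 61.] 62
tin 0.65 (np.float64(222.4), np.float64(244.3)) [361.2 100.5] 375.0 [362. 100.] [34. 55.] 89
tin 0.55 (np.float64(188.4), np.float64(224.4)) [423.7 203.6] 470.0 [424. 203.] [59. 40.] 26
tin 0.52 (np.float64(192.5), np.float64(258.0)) [321.5 192.4] 375.0 [321. 192.] [58. 36.] 89
tin 0.48 (np.float64(273.8), np.float64(205.5)) [476.1 -58.8] 480.0 [476. -59.] [24. 76.] 89
yel [257.9  91.1] 98 [832. -18.  22.]
yel [298.2 158.3] 472 [ 619. -137.   22.]
yel [188.1 224.3] 173 [424. 204.  22.]
yel [223. 244.] 173 [362.  99.  22.]
yel [192.2 257.7] 167 [323. 193.  22.]
yel [167.7 280.7] 161 [254. 269.  22.]
red [298.3  87.3] 86 [ 802. -132.  166.]
red [274.2 215. ] 23 [445. -55. 166.]
red [461.2 236.9] 323 [ 373. -569.  166.]
red [466.4 227.1] 77 [ 400. -585.  166.]
red [495.1 226.4] 78 [ 400. -665.  166.]
red [465.8 236.7] 24 [ 374. -582.  166.]
red [491.1 236.1] 18 [ 374. -653.  166.]
red [496.5 255.8] 82 [ 320. -665.  166.]
red [467.7 256.6] 82 [ 319. -585.  166.]
case rim ((597.9552001953125, -167.2909393310547), (232.3705596923828, 199.0754852294922), 86.61785125732422) [[492.0, -277.0], [690.0, -289.0], [704.0, -57.0], [505.0, -45.0]]
```

View pics/tabs.png

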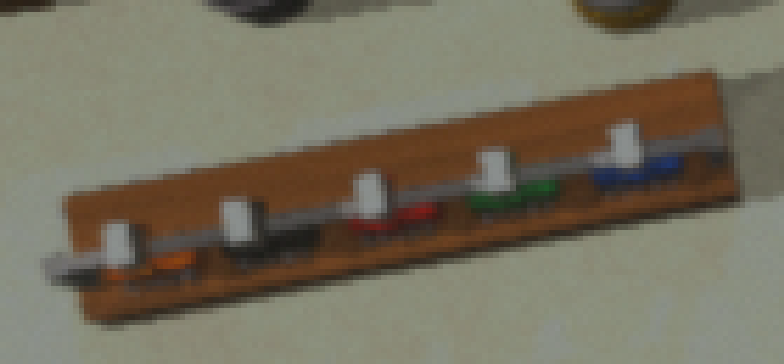

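```bash
cat >> h.py <<'E'
def tool():
    s=ctrl.read_state(); return np.array(s['eef_pos']),R.from_euler('xyz',s['tool_rot'])
def go(target,yaw_deg,cmd=None):
    """shift rows from the current pose to target TCP (mm), tool down with yaw"""
    p,r=tool(); Rt=R.from_euler('xyz',[np.pi,0,np.radians(yaw_deg)])
    sh=r.inv().apply(np.array(target)-p)/40; rv=np.degrees((r.inv()*Rt).as_rotvec())
    n=max(np.linalg.norm(sh)*40/41.7,np.linalg.norm(rv)/7.16)
    print('row',sh.round(2),rv.round(1),'rows>=',np.ceil(n))
E
python3 - <<'E'
from h import *
d=snap('top')
px=[(118,235),(237,212),(371,188),(494,161),(627,138)]
P=np.array([atz(d,(120+u/5.6,135+v/5.6),168) for u,v in px]);print(P.round(0))
v=P[0]-P[-1]; print('rail dir',v[:2], np.degrees(np.arctan2(-v[0],v[1])),np.diff(P,axis=0).round(0).tolist())
hsv=cv2.cvtColor(d['img'],cv2.COLOR_RGB2HSV)
s=snap('side'); h=cv2.cvtColor(s['img'],cv2.COLOR_RGB2HSV)
m=cv2.inRange(h,(0,150,90),(6,255,255))|cv2.inRange(h,(174,150,90),(180,255,255)); m[:,:220]=0;m[:,240:]=0;m[:190]=0;m[220:]=0
ys,xs=np.nonzero(m);print('post side',xs.min(),xs.max(),ys.min(),ys.max()); 
print('expect',proj(s,[[445,-55,166],[445,-55,110]]))
print('tab expect in side',proj(s,P).round(0).tolist())
go([445,-10,232],86.6); go([445,-55,185],86.6)
E
```

```text
[[558. 312. 168.]
 [569. 253. 168.]
 [579. 186. 168.]
 [591. 124. 168.]
 [601.  58. 168.]]
rail dir [-42.65853728 254.105925  ] 9.529781008198386 [[10.0, -60.0, 0.0], [10.0, -67.0, 0.0], [12.0, -61.0, 0.0], [10.0, -66.0, 0.0]]
post side 225 233 194 215
expect [[227.97670068 194.11113884]
 [229.07423974 214.01061471]]
tab expect in side [[218.0, 127.0], [228.0, 134.0], [240.0, 142.0], [253.0, 150.0], [267.0, 159.0]]
row [-13.85  10.87  -0.02] [ -0.   -0.  -10.3] rows>= 17.0
row [-14.94  11.14   1.16] [ -0.   -0.  -10.3] rows>= 18.0
```

```bash
python3 - <<'E'
from h import *
go([460,230,280],86.6)
E
```

```text
row [-7.93  9.81 -1.22] [ -0.   -0.  -10.3] rows>= 13.0
```

```bash
python3 -m creep '-0.8 1 -0.12 0 0 -1 0.5; -1.6 2 -0.24 0 0 -2 0.5; -2.4 3 -0.36 0 0 -3 0.5; -3.2 4 -0.5 0 0 -4 0.5; -3.9 4.9 -0.6 0 0 -5 0.5; -4.6 5.7 -0.7 0 0 -6 0.5; -5.3 6.5 -0.8 0 0 -7 0.5; -6 7.4 -0.9 0 0 -8 0.5; -6.6 8.2 -1 0 0 -9 0.5; -7.2 8.9 -1.1 0 0 -10 0.5'; python3 - <<'E'
from h import *
go([445,0,235],86.6);
E
```

```text
clock: 2.73
eef_pos: [406.8, 299.9, 271.5]
tool_rot: [3.141, -0.001, 1.507]
force: [0.3, 0.1, -0.4]
width: 42.9
row [-7.42  1.43  0.91] [ 0.  -0.  -0.3] rows>= 8.0
```

```bash
python3 -m creep '-1 0.2 0.1 0 0 0 0.5; -2 0.4 0.2 0 0 0 0.5; -3 0.6 0.4 0 0 0 0.5; -4 0.8 0.5 0 0 0 0.5; -5 1 0.6 0 0 0 0.5; -6 1.2 0.8 0 0 0 0.5; -7 1.4 0.9 0 0 0 0.5; -7.5 1.5 0.9 0 0 0 0.5; -7.5 1.5 0.9 0 0 0 0.5; -7.5 1.5 0.9 0 0 0 0.5'; python3 - <<'E'
from h import *
d=snap('wrist','w1.png'); print(proj(d,[[445,-55,166],[445,-55,110]]))
go([445,-55,150],86.6)
E
```

```text
clock: 3.57
eef_pos: [446.2, -2.8, 235.1]
tool_rot: [3.141, -0.0, 1.502]
force: [-0.1, 0.5, 0.4]
width: 42.9
[[189.98113472 203.72445185]
 [202.03198445 182.61774274]]
row [-1.34  0.06  2.13] [ 0.  -0.  -0.4] rows>= 3.0
```

View pics/w1.png

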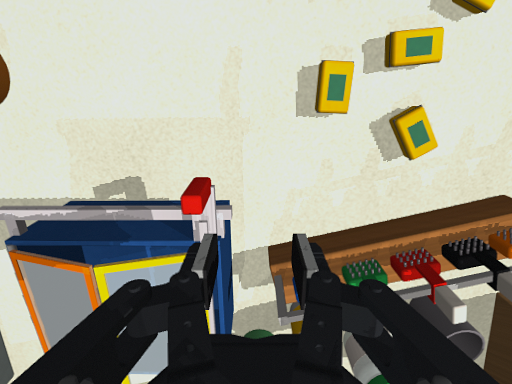

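```bash
python3 -m creep '-0.7 0 0.2 0 0 0 0.5; -1.32 0.06 0.5 0 0 0 0.5; -1.32 0.06 1 0 0 0 0.5; -1.32 0.06 1.6 0 0 0 0.5; -1.32 0.06 2.1 0 0 0 0.5; -1.32 0.06 2.4 0 0 0 0.5; -1.32 0.06 2.4 0 0 0 0.5; -1.32 0.06 2.4 0 0 0 0.8; -1.32 0.06 2.4 0 0 0 0.8; -1.32 0.06 2.4 0 0 0 0.8'; python3 - <<'E'
from h import *
d=snap('wrist','w2.png'); p,r=tool()
go([p[0]-.059*212.5,p[1]-.998*212.5,p[2]],86.1)
E
```

```text
clock: 4.45
eef_pos: [445.5, -55.8, 139.8]
tool_rot: [3.14, 0.002, 1.505]
force: [0.0, -6.1, -4.2]
width: 17.1
row [-5.31  0.03  0.01] [0.1 0.1 0.1] rows>= 6.0
```

View pics/w2.png

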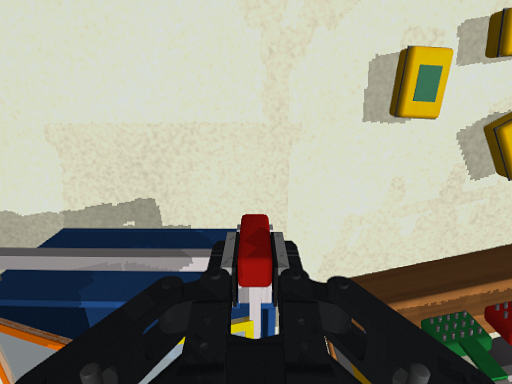

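```bash
python3 -m creep '-0.3 0 0 0 0 0 0.8; -0.8 0 0 0 0 0 0.8; -1.4 0.01 0 0 0 0 0.8; -2 0.01 0 0 0 0 0.8; -2.6 0.02 0 0 0 0 0.8; -3.2 0.02 0 0 0 0 0.8; -3.8 0.02 0 0 0 0 0.8; -4.4 0.03 0 0 0 0 0.8; -4.8 0.03 0 0 0 0 0.8; -5.1 0.03 0 0 0 0 0.8'; python3 -m creep '-0.1 0 0 0 0 0 0.8; -0.18 0 0 0 0 0 0.8; -0.22 0 0 0 0 0 0.8; -0.22 0 0 0 0 0 0.8; -0.22 0 0 0 0 0 0.8'
```

```text
clock: 5.33
eef_pos: [432.5, -258.7, 139.8]
tool_rot: [-3.141, -0.0, 1.505]
force: [-2.1, 2.4, 2.4]
width: 17.4
clock: 5.75
eef_pos: [432.0, -266.5, 139.7]
tool_rot: [-3.141, 0.0, 1.506]
force: [-3.7, 0.8, 4.8]
width: 17.4
```

```bash
python3 -m creep '-0.05 0 0 0 0 0 0.8; -0.1 0 0 0 0 0 0.8; -0.1 0 0 0 0 0 0.8; -0.1 0 0 0 0 0 0.8';  python3 - <<'E'
from h import *
snap('side','s1.png');snap('top','t1.png')
a=cv2.imread('pics/side0.png')
a=cv2.imread('pics/s1.png');b=cv2.imread('pics/t1.png')
cv2.imwrite('pics/s1c.png',np.hstack([cv2.resize(a[120:310,180:400],(400,345)),cv2.resize(b[100:260,200:385],(400,345))]))
E
```

```text
clock: 6.08
eef_pos: [431.9, -268.0, 139.7]
tool_rot: [-3.14, -0.003, 1.508]
force: [-4.1, 5.5, 8.1]
width: 17.5
```

View pics/s1c.png

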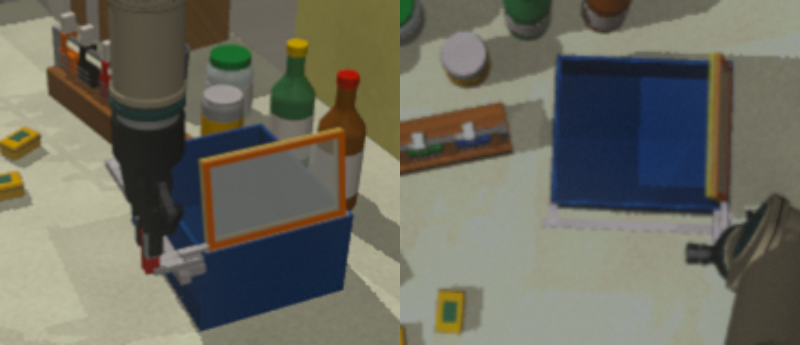

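```bash
python3 -m creep '0 0 0 0 0 0 0.5; 0 0 0 0 0 0 0.5; 0 0 0 0 0 0 0.5; 0 0 -0.7 0 0 0 0.5; 0 0 -1.5 0 0 0 0.5; 0 0 -2.3 0 0 0 0.5; 0 0 -3 0 0 0 0.5; 1 0 -3.5 0 0 0 0.5; 2 0 -3.5 0 0 0 0.5; 3 0 -3.5 0 0 0 0.3';  python3 - <<'E'
from h import *
d=snap('top','t2.png')
hsv=cv2.cvtColor(d['img'],cv2.COLOR_RGB2HSV)
bl=cv2.inRange(hsv,(105,120,20),(125,255,255)); bl[:, :262]=0; bl[:,360:]=0
for b in ctrl.cut_out('top','tin_c')[:6]:
    m=b['pixels'].astype(np.uint8); ys,xs=np.nonzero(m)
    if m.sum()<20: continue
    c=atz(d,(xs.mean(),ys.mean()),18); print(round(b['score'],2),xs.mean().round(),ys.mean().round(),c.round(),np.linalg.norm(c[:2]).round())
go([424,140,280],90)
E
```

```text
clock: 7.02
eef_pos: [441.2, -150.9, 280.7]
tool_rot: [3.137, 0.001, 1.503]
force: [0.4, 1.4, -0.8]
width: 53.3
0.81 189.0 224.0 [424. 203.  18.] 470.0
0.74 193.0 258.0 [321. 191.  18.] 374.0
0.5 222.0 244.0 [361. 101.  18.] 375.0
0.5 168.0 281.0 [254. 268.  18.] 369.0
0.5 309.0 162.0 [ 608. -171.   18.] 632.0
0.31 350.0 161.0 [ 608. -298.   18.] 677.0
row [ 7.06 -0.81  0.01] [ 0.1 -0.2 -3.1] rows>= 7.0
```

View pics/t2.png

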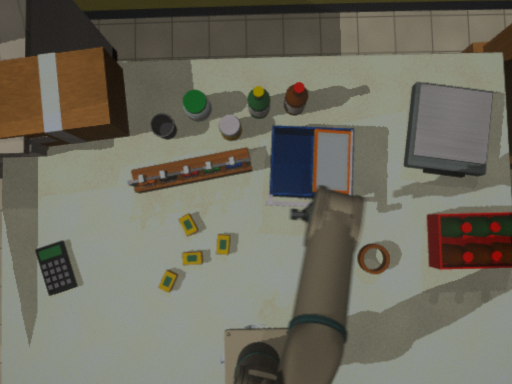

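```bash
python3 -m creep '0 0 0 0 0 0 0.3';python3 - <<'E'
from h import *
d=snap('side','s2.png');t=snap('top','t3.png');w=snap('wrist','w3.png')
a=d['img'][120:310,180:400,::-1];b=t['img'][100:260,200:385,::-1]
cv2.imwrite('pics/s2c.png',np.vstack([np.hstack([cv2.resize(a,(400,345)),cv2.resize(b,(400,345))])]))
E
```

```text
clock: 7.2
eef_pos: [440.6, -149.6, 279.3]
tool_rot: [3.14, 0.0, 1.51]
force: [-0.0, -0.4, -0.0]
width: 59.6
```

View pics/s2c.png

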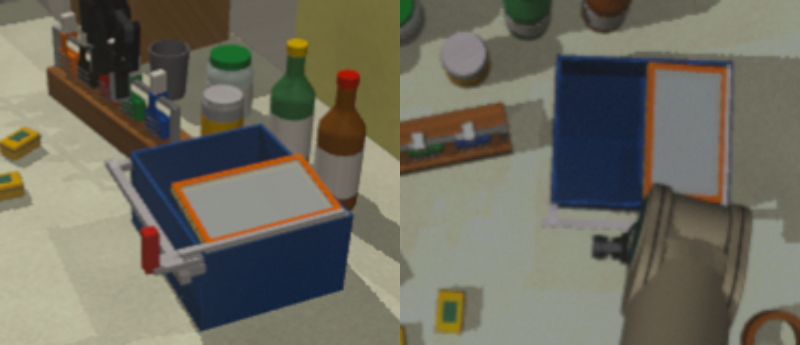

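View pics/w3.png

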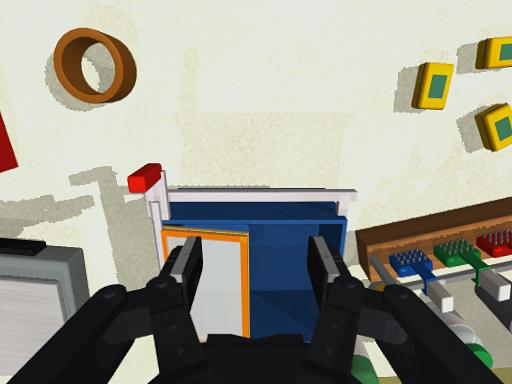

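```bash
cat >> h.py <<'E'
CY=np.radians(-3.4); CO=np.array([598,-167.,0])
def case(p):
    p=np.array(p,float); c,s=np.cos(CY),np.sin(CY)
    return CO+np.array([c*p[0]-s*p[1],s*p[0]+c*p[1],p[2]])
E
python3 - <<'E'
from h import *
for c in ['wrist','side','top']:
    d=snap(c)
    im=d['img'][:,:,::-1].copy()
    for th,col in [(0,(0,0,255)),(15,(255,0,255)),(30,(0,255,0)),(60,(255,255,0))]:
        t=np.radians(th)
        pts=[case([x,-110+110*np.cos(t)*k,118+110*np.sin(t)*k]) for x,k in [(-90,0),(-90,1),(90,1),(90,0)]]
        cv2.polylines(im,[proj(d,pts).round().astype(int)],True,col,1)
    pts=[case([x,y,118]) for x,y in [(-100,-118),(-100,118),(100,118),(100,-118)]]
    cv2.polylines(im,[proj(d,pts).round().astype(int)],True,(255,255,255),1)
    cv2.circle(im,tuple(proj(d,[case([-160,102.6-212.5,166])])[0].round().astype(int)),2,(255,255,255),1)
    cv2.imwrite(f'pics/ov_{c}.png',im)
a=cv2.imread('pics/ov_side.png')[150:310,180:400]; b=cv2.imread('pics/ov_top.png')[100:260,220:380]; 
cv2.imwrite('pics/ov1.png',np.hstack([cv2.resize(a,(440,400),interpolation=cv2.INTER_CUBIC),cv2.resize(b,(360,400),interpolation=cv2.INTER_CUBIC)]))
E
```

```text
(no output)
```

View pics/ov1.png

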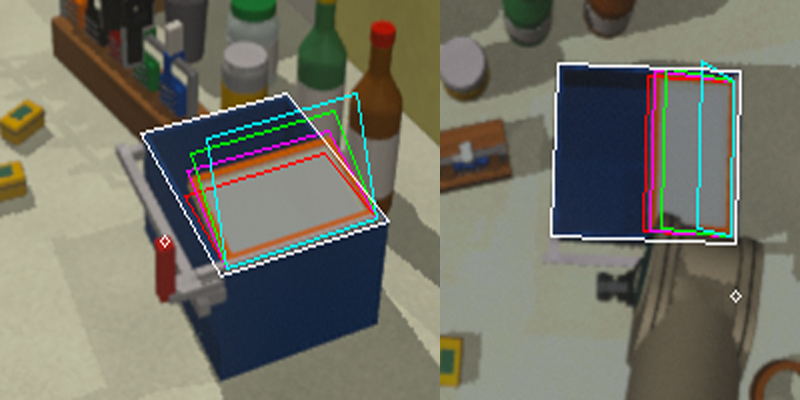

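View pics/ov_wrist.png

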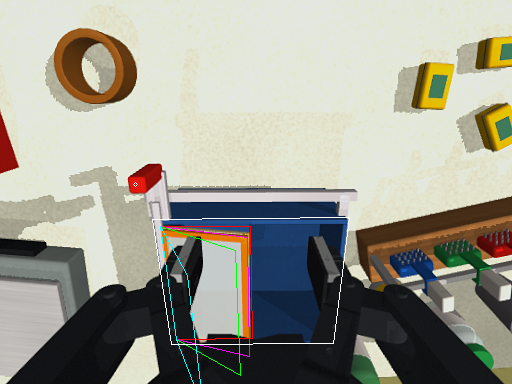

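```bash
python3 - <<'E'
from h import *
go([431.9,-266,200],86.3); go([431.9,-266,140],86.3)
E
```

```text
row [-2.84 -0.    1.97] [-0.   0.  -0.2] rows>= 4.0
row [-2.84 -0.    3.47] [-0.   0.  -0.2] rows>= 5.0
```

```bash
python3 -m creep '-1 0 0 0 0 0 0.45; -2 0 0.3 0 0 0 0.45; -2.84 0 0.6 0 0 0 0.45; -2.84 0 1.2 0 0 0 0.45; -2.84 0 2 0 0 0 0.45; -2.84 0 2.8 0 0 0 0.45; -2.84 0 3.45 0 0 0 0.45; -2.84 0 3.45 0 0 0 0.45; -2.84 0 3.45 0 0 0 0.85; -2.84 0 3.45 0 0 0 0.85'; python3 -m creep '0 0 0 0 0 0 0.85; 0 0 0 0 0 0 0.85';  python3 -m creep '0.05 0 0 0 0 0 0.85; 0.1 0 0 0 0 0 0.85; 0.1 0 0 0 0 0 0.85';  python3 -m creep '0.05 0 0 0 0 0 0.85; 0.1 0 0 0 0 0 0.85; 0.1 0 0 0 0 0 0.85'; python3 - <<'E'
from h import *
d=snap('side','s3.png');t=snap('top','t3.png');w=snap('wrist','w3.png')
a=d['img'][120:310,180:400,::-1];b=t['img'][100:260,200:385,::-1]
cv2.imwrite('pics/s3c.png',np.vstack([np.hstack([cv2.resize(a,(400,345)),cv2.resize(b,(400,345))])]))
E
```

```text
clock: 8.33
eef_pos: [433.2, -265.6, 142.0]
tool_rot: [3.14, 0.001, 1.505]
force: [1.2, 0.0, 0.1]
width: 23.6
clock: 8.5
eef_pos: [433.1, -268.0, 142.6]
tool_rot: [3.138, 0.005, 1.504]
force: [-0.6, -7.3, -7.6]
width: 17.0
clock: 8.75
eef_pos: [433.1, -267.8, 142.6]
tool_rot: [3.137, 0.01, 1.502]
force: [-0.2, -16.5, -12.0]
width: 16.8
clock: 9.0
eef_pos: [433.2, -267.7, 142.7]
tool_rot: [3.135, 0.015, 1.499]
force: [-1.6, -25.8, -16.8]
width: 17.2
```

View pics/s3c.png

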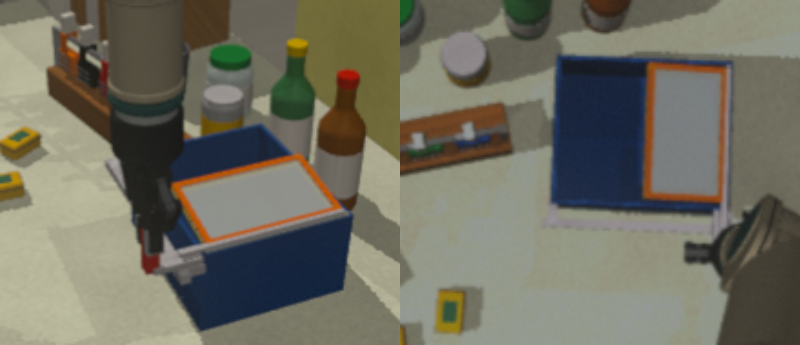

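```bash
python3 -m creep '-0.2 0 0 0 0 0 0.85; -0.2 0 0 0 0 0 0.4; -0.2 0 0 0 0 0 0.4; -0.2 0 0 0 0 0 0.4; -0.2 0 -0.8 0 0 0 0.4; -0.2 0 -1.6 0 0 0 0.4; -0.2 0 -2.4 0 0 0 0.6; -0.2 0 -3.2 0 0 0 0.8; -0.2 0 -3.9 0 0 0 1'; python3 - <<'E'
from h import *
print(ctrl.read_state()['qpos'].round(2))
print(case([0,10,100]),case([-40,10,100]))
E
```

```text
clock: 9.9
eef_pos: [432.8, -263.9, 299.8]
tool_rot: [3.139, 0.001, 1.507]
force: [0.5, -0.3, -0.4]
width: 15.3
[ 0.44  0.34  0.07  1.82 -0.03  0.98  2.03]
[ 598.59306374 -157.01760172  100.        ] [ 558.66347062 -154.64534678  100.        ]
```

```bash
python3 - <<'E'
from h import *
go(case([-40,50,300]),-3.4)
E
```

```text
row [ 3.93  2.96 -0.  ] [ 0.1 -0.1 89.7] rows>= 13.0
```

```bash
python3 -m creep '0.4 0 0 0 0 7 1; 0.8 0.4 0 0 0 14 1; 1.2 0.8 0 0 0 21 1; 1.6 1.2 0 0 0 28 1; 2.1 1.6 0 0 0 35 1; 2.6 2 0 0 0 42 1; 3 2.4 0 0 0 49 1; 3.4 2.7 0 0 0 56 1; 3.7 2.9 0 0 0 63 1; 3.93 2.96 0 0 0 70 1';  python3 -m creep '0 0 0 0 0 7 1; 0 0 0 0 0 14 1; 0 0 0 0 0 19.7 1; 0 0 0 0 0 19.7 1'; python3 - <<'E'
from h import *
go(case([-40,50,300]),-3.4)
E
```

```text
clock: 10.73
eef_pos: [562.4, -112.5, 297.3]
tool_rot: [-3.141, -0.002, 0.282]
force: [0.5, 0.4, 0.0]
width: 0.2
clock: 11.07
eef_pos: [560.9, -114.3, 297.3]
tool_rot: [-3.141, -0.0, -0.061]
force: [-0.1, 0.5, 0.2]
width: 0.2
row [ 0.    0.01 -0.07] [-0.  -0.  -0.1] rows>= 1.0
```

```bash
python3 -m creep '0 0 0 -7 0 0 1; 0 0 0 -14 0 0 1; 0 0 0 -21 0 0 1; 0 0 0 -28 0 0 1; 0 0 0 -35 0 0 1; 0 0 0 -42 0 0 1; 0 0 0 -45 0 0 1; 0 0 0 -45 0 0 1'; python3 - <<'E'
from h import *
print(ctrl.read_state()['qpos'].round(2))
p,r=tool(); c,s=np.cos(CY),np.sin(CY)
M=np.array([[c,-s,0],[s,c,0],[0,0,1]]); print('tool axes in case',(M.T@r.as_matrix()).round(2).tolist())
print('pos case',M.T@(p-CO))
snap('wrist','w4.png')
E
```

```text
clock: 11.73
eef_pos: [561.4, -110.3, 293.8]
tool_rot: [2.355, 0.007, -0.05]
force: [-0.6, 0.4, -0.2]
width: 0.2
[-0.74  0.71  0.77  1.74  0.37  0.99 -0.35]
tool axes in case [[1.0, 0.01, 0.0], [0.01, -0.71, -0.71], [-0.01, 0.71, -0.71]]
pos case [-39.85882746  54.4598499  293.81351977]
```

View pics/w4.png

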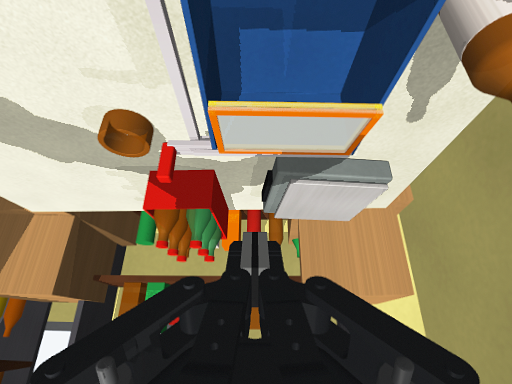

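```bash
python3 -m creep '0 -0.6 0.8 0 0 0 1; 0 -1.2 1.6 0 0 0 1; 0 -1.8 2.4 0 0 0 1; 0 -2.3 3.2 0 0 0 1; 0 -2.53 3.75 0 0 0 1; 0 -2.53 3.75 0 0 0 1; 0 -2.4 3.9 0 0 0 1; 0 -2.2 4.1 0 0 0 1; 0 -2.11 4.17 0 0 0 1; 0 -2.11 4.17 0 0 0 1'; python3 -m creep '0 0.3 -0.22 0 0 0 1; 0 0.67 -0.49 0 0 0 1; 0 1 -0.6 0 0 0 1; 0 1.38 -0.67 0 0 0 1; 0 1.7 -0.57 0 0 0 1; 0 1.96 -0.41 0 0 0 1; 0 2.2 -0.2 0 0 0 1; 0 2.39 -0.02 0 0 0 1; 0 2.39 -0.02 0 0 0 1'; python3 - <<'E'
from h import *
d=snap('side','s4.png');t=snap('top','t4.png');w=snap('wrist','w5.png')
a=d['img'][120:310,180:400,::-1];b=w['img'][:,:,::-1]
cv2.imwrite('pics/s4c.png',np.vstack([np.hstack([cv2.resize(a,(400,345)),cv2.resize(b,(400,345))])]))
p,r=tool(); c,s=np.cos(CY),np.sin(CY)
M=np.array([[c,-s,0],[s,c,0],[0,0,1]]); 
print('pos case',M.T@(p-CO))
E
```

```text
clock: 12.62
eef_pos: [558.1, -175.2, 121.6]
tool_rot: [2.357, -0.004, -0.062]
force: [0.2, -0.0, -0.9]
width: 0.2
clock: 13.37
eef_pos: [551.3, -244.2, 187.9]
tool_rot: [2.354, 0.001, -0.065]
force: [-0.7, 0.6, 0.5]
width: 0.2
pos case [-40.61318237 -76.00914528 186.65210265]
```

View pics/s4c.png

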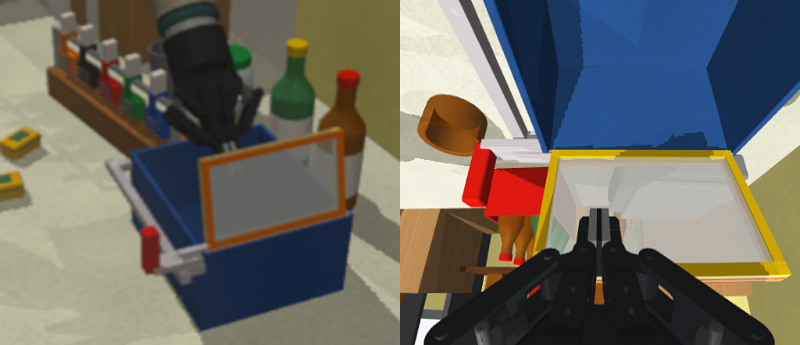

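```bash
python3 -m creep '0 0.1 0.1 0 0 0 1; 0 0.2 0.2 0 0 0 1; 0 0.26 0.26 0 0 0 1; 0 0.26 0.26 0 0 0 1'; python3 -m creep '0 0.05 0.05 0 0 0 1; 0 0.1 0.1 0 0 0 1; 0 0.1 0.1 0 0 0 1';python3 - <<'E'
from h import *
d=snap('side','s4.png');t=snap('top','t4.png');w=snap('wrist','w5.png')
a=d['img'][120:310,180:400,::-1];b=w['img'][:,:,::-1]
cv2.imwrite('pics/s5c.png',np.vstack([np.hstack([cv2.resize(a,(400,345)),cv2.resize(b,(400,345))])]))
p,r=tool(); c,s=np.cos(CY),np.sin(CY)
M=np.array([[c,-s,0],[s,c,0],[0,0,1]]); 
print('pos case',M.T@(p-CO))
E
```

```text
clock: 13.85
eef_pos: [551.9, -256.4, 187.8]
tool_rot: [2.355, 0.0, -0.061]
force: [0.2, -0.4, 0.3]
width: -0.2
clock: 14.1
eef_pos: [551.8, -261.6, 187.7]
tool_rot: [2.356, -0.0, -0.061]
force: [0.0, 0.7, 0.4]
width: -0.2
pos case [-40.20159853 -96.3660398  187.44139111]
```

View pics/s5c.png

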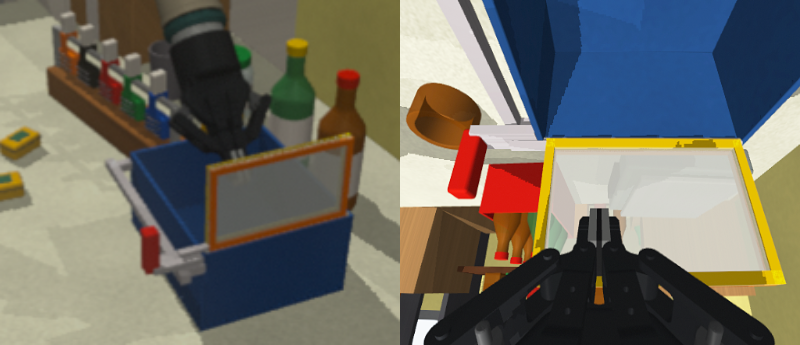

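```bash
python3 -m creep '0 -0.2 -0.2 0 0 0 1; 0 -0.3 -0.3 0 0 0 1; 0 -0.3 -0.3 0 0 0 1;0 -0.3 -0.3 0 0 0 1;0 -0.3 -0.3 0 0 0 1';python3 - <<'E'
from h import *
d=snap('side','s4.png');t=snap('top','t4.png');w=snap('wrist','w5.png')
a=d['img'][120:310,180:400,::-1];b=w['img'][:,:,::-1]
for th,col in [(90,(255,255,255)),(95,(0,255,0)),(100,(255,255,0))]:
        pass
im=d['img'][:,:,::-1].copy()
for th,col in [(90,(255,255,255)),(100,(0,255,0))]:
        t_=np.radians(th)
        pts=[case([x,-110+110*np.cos(t_)*k,118+110*np.sin(t_)*k]) for x,k in [(-90,0),(-90,1),(90,1),(90,0)]]
        cv2.polylines(im,[proj(d,pts).round().astype(int)],True,col,1)
a=im[120:310,180:400]
cv2.imwrite('pics/s6c.png',np.vstack([np.hstack([cv2.resize(a,(400,345)),cv2.resize(b,(400,345))])]))
E
```

```text
clock: 14.67
eef_pos: [553.5, -243.5, 187.5]
tool_rot: [2.356, -0.0, -0.059]
force: [0.4, 0.1, -0.4]
width: -0.2
```

View pics/s6c.png

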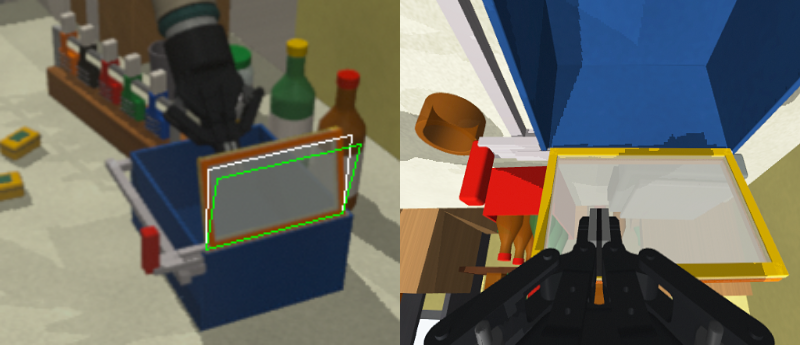

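```bash
python3 -m creep '0 0.15 0.15 0 0 0 1; 0 0.3 0.3 0 0 0 1; 0 0.36 0.36 0 0 0 1; 0 0.36 0.36 0 0 0 1; 0 0.36 0.36 0 0 0 1';  python3 -m creep '0 0.03 0.03 0 0 0 1; 0 0.05 0.05 0 0 0 1; 0 0.05 0.05 0 0 0 1';python3 - <<'E'
from h import *
d=snap('side','s4.png');t=snap('top','t4.png');w=snap('wrist','w5.png')
im=d['img'][:,:,::-1].copy()
b=w['img'][:,:,::-1]
a=im[120:310,180:400]
cv2.imwrite('pics/s7c.png',np.vstack([np.hstack([cv2.resize(a,(400,345)),cv2.resize(b,(400,345))])]))
p,r=tool(); c,s=np.cos(CY),np.sin(CY)
M=np.array([[c,-s,0],[s,c,0],[0,0,1]]); 
print('pos case',M.T@(p-CO))
E
```

```text
clock: 15.23
eef_pos: [551.4, -265.1, 187.6]
tool_rot: [2.356, 0.0, -0.062]
force: [0.6, 0.2, 0.2]
width: 0.0
clock: 15.48
eef_pos: [551.7, -267.2, 187.5]
tool_rot: [2.356, 0.0, -0.06]
force: [1.2, -0.0, 1.0]
width: 0.1
pos case [ -40.14305693 -102.43455972  187.41677271]
```

View pics/s7c.png

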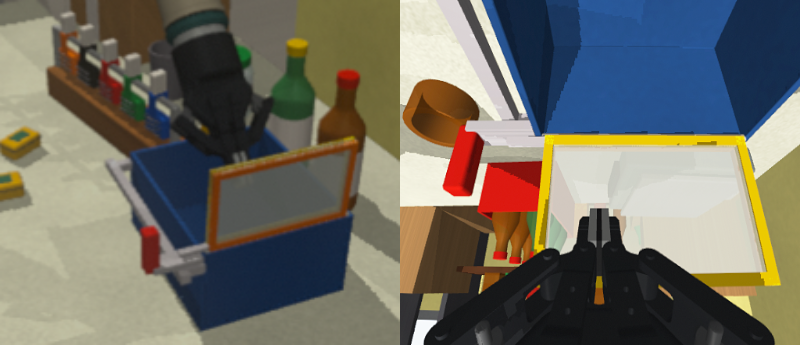

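```bash
python3 -m creep '0 -0.1 -0.1 0 0 0 1; 0 -0.2 -0.2 0 0 0 1; 0 -0.2 -0.2 0 0 0 1;0 -0.2 -0.2 0 0 0 1;0 -0.2 -0.2 0 0 0 1;0 -0.2 -0.2 0 0 0 1';python3 - <<'E'
from h import *
d=snap('side','s4.png');w=snap('wrist','w5.png')
im=d['img'][:,:,::-1].copy()
b=w['img'][:,:,::-1]
a=im[120:310,180:400]
cv2.imwrite('pics/s8c.png',np.vstack([np.hstack([cv2.resize(a,(400,345)),cv2.resize(b,(400,345))])]))
E
```

```text
clock: 16.13
eef_pos: [552.4, -255.9, 187.6]
tool_rot: [2.356, 0.0, -0.06]
force: [-0.3, 0.4, 0.1]
width: 0.4
```

View pics/s8c.png

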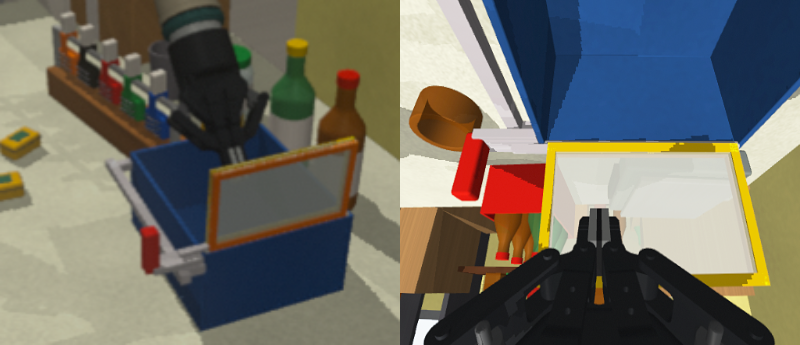

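```bash
python3 -m creep '0 -0.4 -0.4 0 0 0 1; 0 -0.9 -0.9 0 0 0 1; 0 -1.2 -1.8 0 0 0 1;0 -1.2 -2.6 0 0 0 1;0 -1.2 -3.4 0 0 0 1;0 -1 -4 0 0 0 1';python3 - <<'E'
from h import *
d=snap('side','s4.png');w=snap('wrist','w5.png')
im=d['img'][:,:,::-1].copy()
b=w['img'][:,:,::-1]
a=im[120:310,180:400]
cv2.imwrite('pics/s9c.png',np.vstack([np.hstack([cv2.resize(a,(400,345)),cv2.resize(b,(400,345))])]))
p,r=tool();print(p, ctrl.read_state()['qpos'].round(2))
E
```

```text
clock: 16.73
eef_pos: [561.8, -111.1, 272.5]
tool_rot: [2.358, 0.001, -0.056]
force: [-0.3, -0.2, -0.0]
width: -0.1
[ 563.66954312 -112.31072294  274.95027319] [-0.73  0.74  0.76  1.76  0.36  0.95 -0.37]
```

View pics/s9c.png

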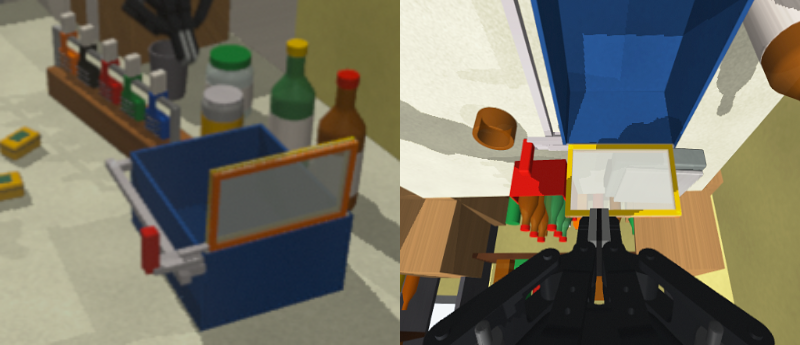

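```bash
python3 -m creep '0 0 0 7 0 0 0.8; 0 0 0 14 0 0 0.6; 0 0 0 21 0 0 0.45; 0 0 0 28 0 0 0.45; 0 0 0 35 0 0 0.45; 0 0 0 42 0 0 0.45; 0 0 0 45 0 0 0.45; 0 0 0 45 0 0 0.45'; python3 - <<'E'
from h import *
go([434,-240,300],86.3)
E
```

```text
clock: 17.5
eef_pos: [559.3, -121.1, 272.5]
tool_rot: [3.141, -0.0, -0.071]
force: [-0.9, -0.6, 0.8]
width: 47.0
row [-2.91  3.19 -0.68] [  0.1   0.  -90.4] rows>= 13.0
```

```bash
python3 -m creep '-0.8 0 -0.6 0 0 -7 0.45; -1.6 0.2 -0.6 0 0 -14 0.45; -2.3 0.6 -0.6 0 0 -21 0.45; -2.9 1.2 -0.6 0 0 -28 0.45; -2.9 2 -0.6 0 0 -35 0.45; -2.9 2.7 -0.6 0 0 -42 0.45; -2.9 3.1 -0.6 0 0 -49 0.45; -2.9 3.1 -0.6 0 0 -56 0.45; -2.9 3.1 -0.6 0 0 -63 0.45; -2.9 3.1 -0.6 0 0 -70 0.45'; python3 -m creep '0 0 0 0 0 -7 0.45; 0 0 0 0 0 -14 0.45; 0 0 0 0 0 -20 0.45; 0 0 0 0 0 -20 0.45'; python3 - <<'E'
from h import *
go([432.5,-266,300],86.3);go([432.5,-266,141],86.3)
E
```

```text
clock: 18.33
eef_pos: [437.3, -230.9, 295.2]
tool_rot: [-3.139, 0.001, 1.168]
force: [-0.0, 0.5, -0.5]
width: 46.8
clock: 18.67
eef_pos: [437.5, -230.4, 295.3]
tool_rot: [-3.139, 0.0, 1.515]
force: [0.9, 0.0, -0.9]
width: 46.8
row [-0.89 -0.08 -0.12] [-0.1  0.   0.5] rows>= 1.0
row [-0.89 -0.07  3.86] [-0.1  0.   0.5] rows>= 4.0
```

```bash
python3 -m creep '-0.5 0 0.3 0 0 0 0.45; -0.89 -0.08 1 0 0 0 0.45; -0.89 -0.08 1.8 0 0 0 0.45; -0.89 -0.08 2.6 0 0 0 0.45; -0.89 -0.08 3.4 0 0 0 0.45; -0.89 -0.08 3.84 0 0 0 0.45; -0.89 -0.08 3.84 0 0 0 0.45; -0.89 -0.08 3.84 0 0 0 0.85; -0.89 -0.08 3.84 0 0 0 0.85; -0.89 -0.08 3.84 0 0 0 0.85';  python3 -m creep '0.05 0 0 0 0 0 0.85; 0.1 0 0 0 0 0 0.85; 0.15 0 0 0 0 0 0.85; 0.15 0 0 0 0 0 0.85';python3 - <<'E'
from h import *
d=snap('side','s10.png');t=snap('top','t5.png')
a=d['img'][120:310,180:400,::-1];b=t['img'][100:260,200:385,::-1]
cv2.imwrite('pics/s10c.png',np.hstack([cv2.resize(a,(400,345)),cv2.resize(b,(400,345))]))
E
```

```text
clock: 19.5
eef_pos: [433.4, -267.2, 144.1]
tool_rot: [3.139, 0.001, 1.51]
force: [0.9, -0.2, -4.1]
width: 16.4
clock: 19.83
eef_pos: [433.7, -261.1, 144.0]
tool_rot: [3.139, 0.001, 1.511]
force: [-0.6, -1.6, 6.4]
width: 17.0
```

View pics/s10c.png

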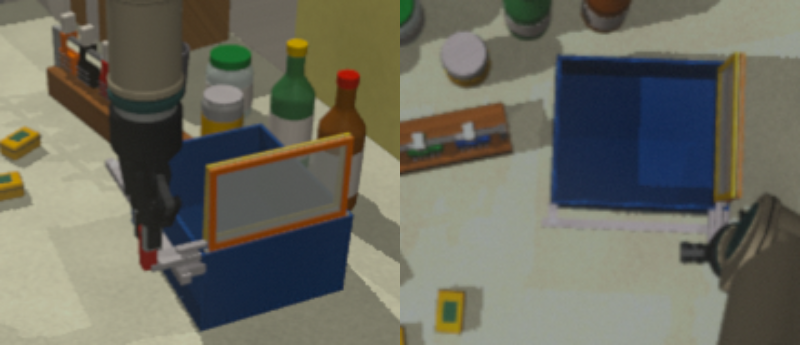

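```bash
python3 -m creep '0 0 0 0 0 0 0.6; 0 0 0 0 0 0 0.45; 0 0 0 0 0 0 0.45; 0 0 0 0 0 0 0.45; 0 0 -0.8 0 0 0 0.45; 0 0 -1.6 0 0 0 0.45; 0 0 -2.4 0 0 0 0.3; 0 0 -3.2 0 0 0 0.15; 0.8 0 -3.6 0 0 0 0.1; 1.8 0 -3.6 0 0 0 0.1'; python3 - <<'E'
from h import *
d=snap('side','s11.png');cv2.imwrite('pics/s11c.png',cv2.resize(d['img'][120:310,180:400,::-1],(400,345)))
go([450,150,290],90)
E
```

```text
clock: 20.77
eef_pos: [438.8, -192.0, 290.4]
tool_rot: [3.134, 0.004, 1.504]
force: [2.0, 0.9, -0.0]
width: 76.8
row [ 8.24 -0.16  0.01] [ 0.2 -0.3 -3.1] rows>= 8.0
```

View pics/s11c.png

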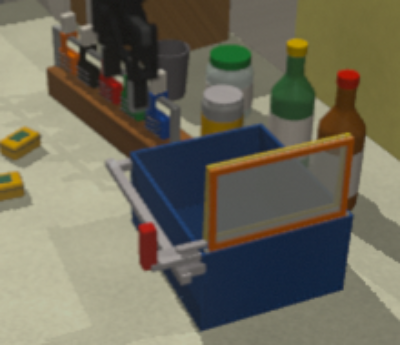

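```bash
python3 -m creep '1 0 0 0 0 0 0; 2 0 0 0 0 0 0; 3 0 0 0 0 0 0; 4 0 0 0 0 0 0; 5 0 0 0 0 0 0; 6 0 0 0 0 0 0; 7 0 0 0 0 0 0; 8 0 0 0 0 0 0; 9 0 0 0 0 0 0; 9.2 0 0 0 0 0 0'; python3 - <<'E'
from h import *
d=snap('wrist','w6.png')
for b in ctrl.cut_out('wrist','tin_c')[:6]:
    m=b['pixels'].astype(np.uint8); ys,xs=np.nonzero(m)
    hull=np.array([atz(d,(x,y),20)[:2] for x,y in zip(xs,ys)],np.float32)
    r=cv2.minAreaRect(hull); print(round(b['score'],2),(xs.mean().round(),ys.mean().round()),np.round(r[0],1),np.round(r[1],1),round(r[2],1),cv2.boxPoints(r).round().tolist(),np.linalg.norm(r[0]).round())
# lid green spot
hsv=cv2.cvtColor(d['img'],cv2.COLOR_RGB2HSV); m=cv2.inRange(hsv,(70,80,40),(95,255,255)); n,l,st,ce=cv2.connectedComponentsWithStats(m)
for i in range(1,n):
    if st[i,4]>150:
        ys,xs=np.nonzero(l==i);hull=np.array([atz(d,(x,y),26)[:2] for x,y in zip(xs,ys)],np.float32);r=cv2.minAreaRect(hull)
        print('green',ce[i].round(),hull.mean(0),np.round(r[1],1),round(r[2],1),cv2.boxPoints(r).round().tolist())
E
```

```text
clock: 21.65
eef_pos: [458.1, 186.6, 286.5]
tool_rot: [-3.141, -0.005, 1.521]
force: [0.0, 1.1, 0.3]
width: 85.4
0.89 (np.float64(266.0), np.float64(129.0)) [425.7 207.1] [58.5 38.6] 28.2 [[391.0, 210.0], [409.0, 176.0], [461.0, 204.0], [442.0, 238.0]] 473.0
0.8 (np.float64(255.0), np.float64(53.0)) [324.2 196. ] [40.4 60.9] 2.4 [[303.0, 226.0], [305.0, 165.0], [346.0, 166.0], [343.0, 227.0]] 379.0
0.75 (np.float64(189.0), np.float64(87.0)) [363.3 101.9] [40.9 59.9] 83.2 [[331.0, 85.0], [391.0, 78.0], [395.0, 119.0], [336.0, 126.0]] 377.0
0.63 (np.float64(306.0), np.float64(9.0)) [278.2 264.5] [44.5 26.4] 87.6 [[264.0, 243.0], [290.0, 242.0], [292.0, 286.0], [266.0, 287.0]] 384.0
green [255.  52.] [323.25504 195.73769] [18.5 28.7] 2.3 [[313.0, 210.0], [315.0, 181.0], [333.0, 182.0], [332.0, 211.0]]
green [187.  88.] [363.17566 101.21303] [16.6 28.3] 83.3 [[348.0, 95.0], [376.0, 91.0], [378.0, 108.0], [350.0, 111.0]]
green [266. 129.] [425.2721  206.78937] [28.8 19.2] 27.1 [[408.0, 209.0], [417.0, 192.0], [443.0, 205.0], [434.0, 222.0]]
```

View pics/w6.png

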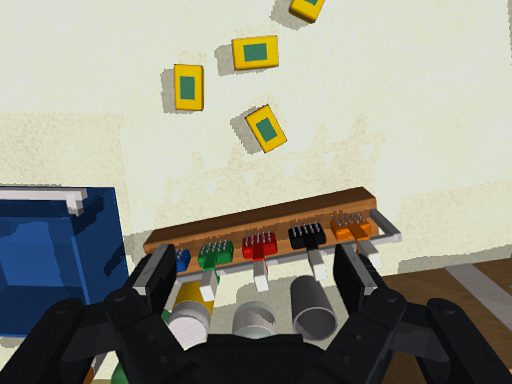

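```bash
python3 - <<'E'
import cv2
a=cv2.imread('pics/w6.png')[0:170,150:350];cv2.imwrite('pics/w6c.png',cv2.resize(a,None,fx=3,fy=3,interpolation=cv2.INTER_CUBIC))
from h import *
go([425.5,207,120],118);go([425.5,207,6],118)
E
```

```text
row [ 0.6  -0.85  4.16] [ -0.1  -0.1 -31.1] rows>= 5.0
row [ 0.6  -0.84  7.01] [ -0.1  -0.1 -31.1] rows>= 7.0
```

View pics/w6c.png

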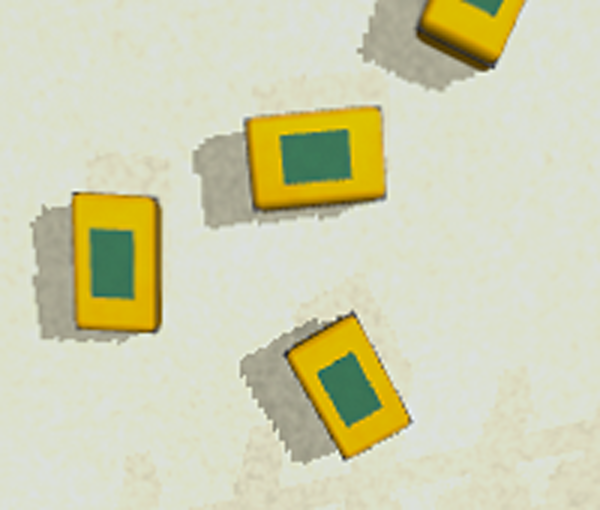

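```bash
python3 -m creep '0.1 -0.2 0.9 0 0 -7 0.1; 0.3 -0.4 1.8 0 0 -14 0.1; 0.5 -0.7 2.7 0 0 -21 0.1; 0.6 -0.85 3.6 0 0 -28 0.1; 0.6 -0.85 4.4 0 0 -31.1 0.1; 0.6 -0.85 5.2 0 0 -31.1 0.1; 0.6 -0.85 5.8 0 0 -31.1 0.1; 0.6 -0.85 6.4 0 0 -31.1 0.1; 0.6 -0.85 6.8 0 0 -31.1 0.1; 0.6 -0.85 7.02 0 0 -31.1 0.1'; python3 - <<'E'
from h import *
d=snap('wrist','w7.png')
E
```

```text
clock: 22.58
eef_pos: [424.8, 201.0, 4.9]
tool_rot: [-3.134, 0.003, 2.052]
force: [0.4, -1.0, -0.0]
width: 77.0
```

View pics/w7.png

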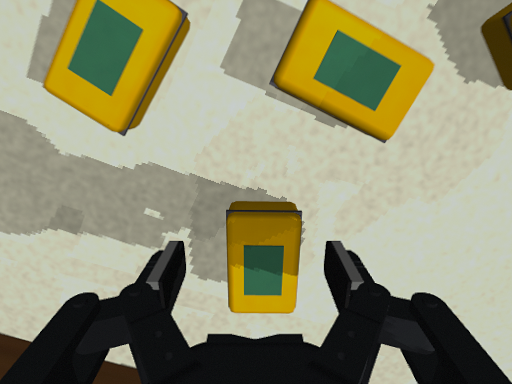

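Tin sits centred between the fingers (green spot at 263,270). Close.

```bash
python3 -m creep '0 0 0 0 0 0 0.6; 0 0 0 0 0 0 0.8; 0 0 0 0 0 0 0.8; 0 0 0 0 0 0 0.8; 0 0 0 0 0 0 0.8; 0 0 0 0 0 0 0.8'; python3 -m creep '0 0 -0.4 0 0 0 0.8; 0 0 -1.2 0 0 0 0.8; 0 0 -2 0 0 0 0.8; 0 0 -2.8 0 0 0 0.8; 0 0 -3.6 0 0 0 0.8; 0 0 -4.4 0 0 0 0.8; 0 0 -5 0 0 0 0.8'; python3 - <<'E'
from h import *
go(case([45,-45,200]),86.6)
E
```

```text
clock: 23.13
eef_pos: [427.1, 204.0, 8.3]
tool_rot: [3.141, 0.001, 2.053]
force: [0.0, -0.9, 6.4]
width: 36.5
clock: 23.72
eef_pos: [426.7, 204.8, 210.1]
tool_rot: [3.14, -0.0, 2.054]
force: [0.4, 0.9, -1.1]
width: 36.7
row [-11.77  -0.14   0.25] [ 0.1 -0.1 31.1] rows>= 12.0
```

```bash
python3 -m creep '-1 0 -0.1 0 0 4 0.8; -2 0 -0.1 0 0 8 0.8; -3 0 -0.1 0 0 12 0.8; -4 0 -0.1 0 0 16 0.8; -5 0 -0.1 0 0 20 0.8; -6 0 -0.1 0 0 24 0.8; -7 0 -0.1 0 0 28 0.8; -8 0 -0.1 0 0 31 0.8; -9 0 -0.1 0 0 31 0.8; -10 0 -0.1 0 0 31 0.8'; python3 - <<'E'
from h import *
go(case([45,-45,200]),86.6);go(case([45,-45,16]),86.6)
E
```

```text
clock: 24.55
eef_pos: [612.6, -151.4, 211.8]
tool_rot: [-3.141, -0.0, 1.513]
force: [0.9, -0.2, -1.5]
width: 36.7
row [-1.54  0.78  0.29] [-0.  -0.   0.1] rows>= 2.0
row [-1.54  0.78  4.89] [-0.  -0.   0.1] rows>= 5.0
```

```bash
python3 -m creep '-0.8 0.4 0 0 0 0 0.8; -1.5 0.7 0.2 0 0 0 0.8; -1.5 0.75 0.9 0 0 0 0.8; -1.5 0.75 1.7 0 0 0 0.8; -1.5 0.75 2.5 0 0 0 0.8; -1.5 0.75 3.3 0 0 0 0.8; -1.5 0.75 4 0 0 0 0.8; -1.5 0.75 4.5 0 0 0 0.8; -1.5 0.75 4.83 0 0 0 0.8; -1.5 0.75 4.83 0 0 0 0.8'; python3 - <<'E'
from h import *
snap('wrist','w8.png');print(ctrl.read_state()['force'],ctrl.read_state()['width'])
E
```

```text
clock: 25.38
eef_pos: [637.5, -210.5, 16.0]
tool_rot: [-3.138, -0.001, 1.514]
force: [-0.5, -0.2, -0.8]
width: 36.6
[-0.03879589  0.6772587   0.43458525] 36.62042645202397
```

View pics/w8.png

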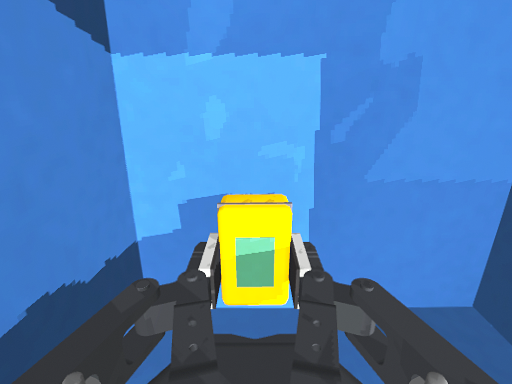

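Tin is held just above the case floor (spot at 255,262). Release slowly and rise.

```bash
python3 -m creep '0 0 0 0 0 0 0.6; 0 0 0 0 0 0 0.45; 0 0 0 0 0 0 0.4; 0 0 0 0 0 0 0.4; 0 0 -0.6 0 0 0 0.4; 0 0 -1.4 0 0 0 0.4; 0 0 -2.4 0 0 0 0.4; 0 0 -3.4 0 0 0 0.4; 0 0 -4.4 0 0 0 0.4; 0 0 -5.4 0 0 0 0.4'; python3 - <<'E'
from h import *
# stand estimate
SO=np.array([580,187.]); a=np.radians(9.5)
p,r=tool();print(p)
for k,y in zip('blu grn red blk org'.split(),[-130,-65,0,65,130]): print(k,SO+y*np.array([-np.sin(a),np.cos(a)]))
go([500,100,270],99.5)
E
```

```text
clock: 26.27
eef_pos: [638.8, -212.6, 238.4]
tool_rot: [3.139, 0.002, 1.512]
force: [1.4, 0.2, -0.3]
width: 51.2
[ 638.84245703 -212.56727277  238.35246983]
blu [601.45618876  58.7828718 ]
grn [590.72809438 122.8914359 ]
red [580. 187.]
blk [569.27190562 251.1085641 ]
org [558.54381124 315.2171282 ]
row [ 7.59 -3.92 -0.82] [  0.1   0.2 -12.9] rows>= 9.0
```

```bash
python3 -m creep '0.7 -0.5 -0.3 0 0 -2 0.4; 1.5 -1 -0.8 0 0 -4 0.4; 2.3 -1.5 -0.9 0 0 -6 0.4; 3.1 -2 -0.9 0 0 -8 0.4; 4 -2.5 -0.9 0 0 -10 0.4; 4.9 -3 -0.9 0 0 -12 0.4; 5.8 -3.5 -0.9 0 0 -13 0.4; 6.7 -4 -0.9 0 0 -13 0.4; 7.6 -4.5 -0.9 0 0 -13 0.4; 8 -4.9 -0.9 0 0 -13 0.2'; python3 -m creep '0 0 0 0 0 0 0.2'; python3 - <<'E'
from h import *
d=snap('wrist','w9.png')
SO=np.array([580,187.]); a=np.radians(9.5); im=d['img'][:,:,::-1].copy()
for y in [-130,-65,0,65,130]:
    for z in (168,136):
      q=SO+y*np.array([-np.sin(a),np.cos(a)])
      for dx,dy in [(-11,-7),(-11,7),(11,7),(11,-7)]:
        P=[q[0]+dx*np.cos(a)-dy*np.sin(a),q[1]+dx*np.sin(a)+dy*np.cos(a),z]
        cv2.circle(im,tuple(proj(d,[P])[0].round().astype(int)),1,(255,0,255) if z==168 else (0,255,255),-1)
cv2.imwrite('pics/w9c.png',cv2.resize(im[180:330,100:400],None,fx=2.6,fy=2.6))
print(tool()[0])
E
```

```text
clock: 27.1
eef_pos: [460.8, 124.1, 272.2]
tool_rot: [3.137, -0.001, 1.745]
force: [0.1, 1.1, -0.3]
width: 61.9
clock: 27.18
eef_pos: [459.1, 124.2, 272.1]
tool_rot: [3.14, -0.001, 1.748]
force: [-0.5, 0.2, 0.4]
width: 68.0
[461.03220396 121.32641233 271.94760236]
```

View pics/w9c.png

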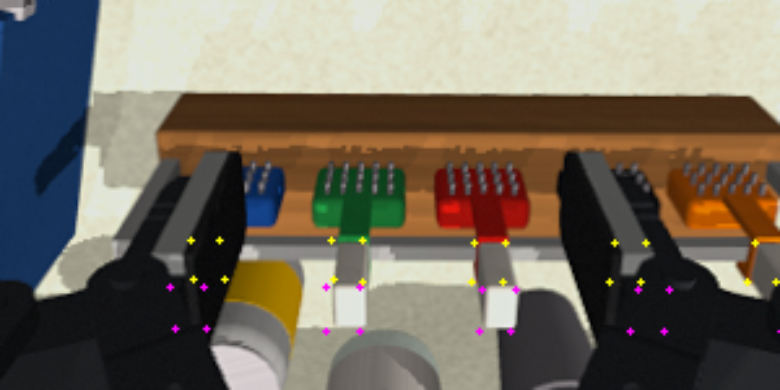

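```bash
cat >> h.py <<'E'
SO=np.array([578.5,189.2]); SA=np.radians(9.5)
def st(x,y,z):
    c,s=np.cos(SA),np.sin(SA); return np.array([SO[0]+c*x-s*y,SO[1]+s*x+c*y,z])
E
python3 - <<'E'
from h import *
go(st(0,-130,215),99.5);go(st(0,-130,140),99.5)
E
```

```text
row [-2.09  3.16  1.43] [0.2 0.  0.5] rows>= 4.0
row [-2.08  3.15  3.31] [0.2 0.  0.5] rows>= 5.0
```

```bash
python3 -m creep '-0.6 0.8 0.2 0 0 0 0.4; -1.2 1.6 0.5 0 0 0 0.4; -1.8 2.4 0.9 0 0 0 0.4; -2.09 3 1.1 0 0 0 0.4; -2.09 3.16 1.3 0 0 0 0.4; -2.09 3.16 1.43 0 0 0 0.4; -2.09 3.16 1.43 0 0 0 0.4'; python3 - <<'E'
from h import *
snap('wrist','w10.png'); go(st(0,-130,140),99.5)
E
```

```text
clock: 27.82
eef_pos: [599.4, 57.1, 211.9]
tool_rot: [-3.139, 0.001, 1.738]
force: [0.2, -0.1, 0.3]
width: 50.7
row [0.08 0.04 1.82] [-0.1  0.   0.2] rows>= 2.0
```

View pics/w10.png

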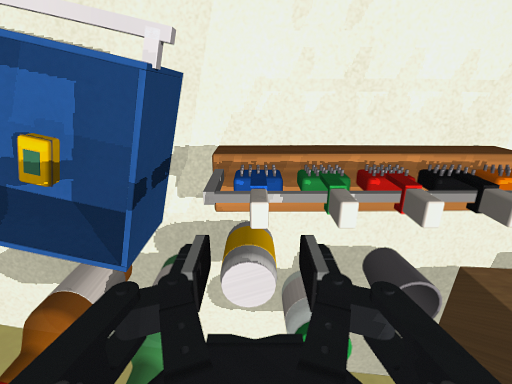

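```bash
python3 - <<'E'
from h import *
d=snap('wrist'); p,r=tool()
print('tcp',p,proj(d,[p,[p[0],p[1],168],st(0,-130,168),st(0,-65,168),st(0,0,168)]).round(1))
print(atz(d,(259,226),168)-st(0,-130,168), atz(d,(259,226),168))
E
```

```text
tcp [599.35498919  58.29196793 213.37405209] [[254.1 245.7]
 [254.2 213.6]
 [257.6 214.9]
 [345.7 215. ]
 [431.9 215. ]]
[8.7755408  2.55759138 0.        ] [608.73172956  63.54046318 168.        ]
```

```bash
python3 - <<'E'
import cv2
a=cv2.imread('pics/w10.png')[170:240,210:450];cv2.imwrite('pics/w10c.png',cv2.resize(a,None,fx=3.3,fy=3.3,interpolation=cv2.INTER_NEAREST))
E
```

```text
(no output)
```

View pics/w10c.png

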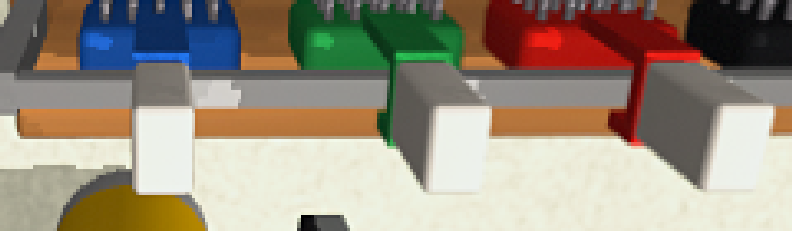

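```bash
sed -i 's/^SO=.*; SA/SO=np.array([578.3,190.8]); SA/' h.py; python3 -m creep '0.12 0.03 0.6 0 0 0 0.4; 0.12 0.03 1.2 0 0 0 0.4; 0.12 0.03 1.6 0 0 0 0.4; 0.12 0.03 1.82 0 0 0 0.4; 0.12 0.03 1.82 0 0 0 0.4; 0.12 0.03 1.82 0 0 0 0.7; 0.12 0.03 1.82 0 0 0 0.9; 0.12 0.03 1.82 0 0 0 0.9; 0.12 0.03 1.82 0 0 0 0.9'
```

```text
clock: 28.67
eef_pos: [601.6, 63.1, 141.5]
tool_rot: [3.14, 0.001, 1.739]
force: [-0.0, 0.5, 4.2]
width: 13.3
```

```bash
python3 -m creep '0 0 -0.2 0 0 0 0.9; 0 0 -0.37 0 0 0 0.9; 0 0 -0.37 0 0 0 0.9; 0 -0.4 -0.37 0 0 0 0.9; 0 -0.9 -0.37 0 0 0 0.9; 0 -1.4 -0.5 0 0 0 0.9; 0 -1.8 -1.2 0 0 0 0.9; 0 -2 -2 0 0 0 0.9; 0 -2 -2.7 0 0 0 0.9; 0 -2 -2.7 0 0 0 0.9';python3 - <<'E'
from h import *
d=snap('wrist','w11.png'); go(case([60,80,250]),86.6); go(case([60,80,85]),86.6)
E
```

```text
clock: 29.5
eef_pos: [524.7, 50.4, 253.5]
tool_rot: [3.132, 0.001, 1.739]
force: [0.7, 0.5, -0.1]
width: 12.9
row [-4.05  2.83  0.05] [ 0.4  0.  13. ] rows>= 5.0
row [-4.05  2.81  4.17] [ 0.4  0.  13. ] rows>= 7.0
```

View pics/w11.png

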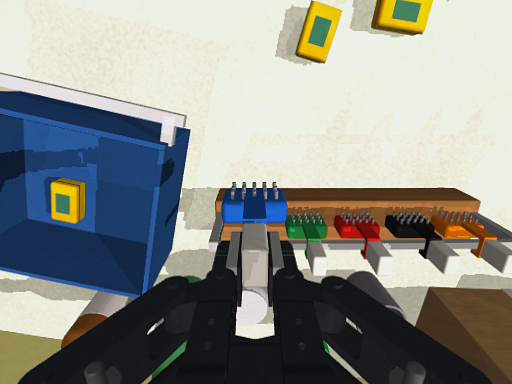

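```bash
python3 - <<'E'
from h import *
go(case([68,78,250]),86.6); go(case([68,78,87]),86.6)
E
python3 -m creep '-0.8 0.5 0 0 0 3 0.9; -1.6 1.1 0 0 0 6 0.9; -2.4 1.7 0 0 0 9 0.9; -3.2 2.3 0 0 0 12 0.9; -3.8 2.8 0 0 0 13 0.9; -4.1 3.02 0 0 0 13 0.9; -4.1 3.02 0.6 0 0 13 0.9; -4.1 3.02 1.4 0 0 13 0.9; -4.1 3.02 2.2 0 0 13 0.9; -4.1 3.02 2.6 0 0 13 0.9'; python3 - <<'E'
from h import *
d=snap('wrist','w12.png'); go(case([68,78,87]),86.6)
E
```

```text
row [-4.14  3.02  0.05] [ 0.4  0.  13. ] rows>= 5.0
row [-4.14  2.99  4.13] [ 0.4  0.  13. ] rows>= 7.0
clock: 30.38
eef_pos: [665.2, -91.8, 138.2]
tool_rot: [-3.133, 0.0, 1.513]
force: [-0.8, -0.9, -0.9]
width: 12.9
row [-0.03  0.19  1.22] [-0.7  0.   0.1] rows>= 2.0
```

View pics/w12.png

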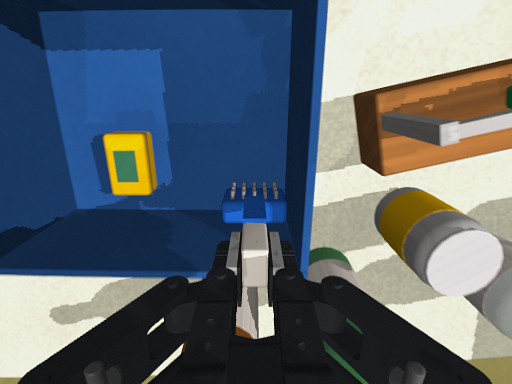

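```bash
python3 -m creep '-0.03 0.1 0.5 0 0 0 0.9; -0.03 0.1 0.9 0 0 0 0.9; -0.03 0.1 1.2 0 0 0 0.9; -0.03 0.1 1.2 0 0 0 0.9; -0.03 0.1 1.2 0 0 0 0.75; -0.03 0.1 1.2 0 0 0 0.65; -0.03 0.1 1.2 0 0 0 0.6; -0.03 0.1 1.2 0 0 0 0.6; -0.03 0.1 1.2 0 0 0 0.6'; python3 - <<'E'
from h import *
d=snap('wrist','w13.png');print(ctrl.read_state()['width'])
E
```

```text
clock: 31.18
eef_pos: [672.9, -93.4, 97.0]
tool_rot: [3.14, 0.001, 1.513]
force: [0.3, -0.4, -0.5]
width: 34.1
33.99324635331794
```

View pics/w13.png

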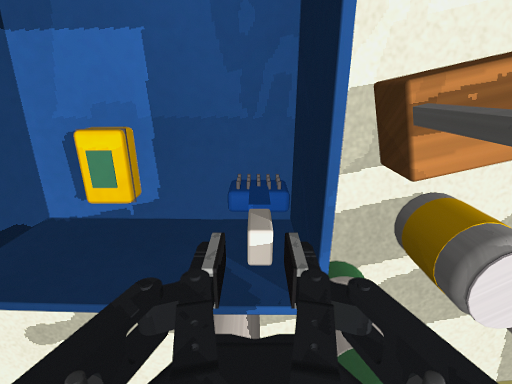

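```bash
python3 -m creep '0 0 -0.8 0 0 0 0.55; 0 0 -1.7 0 0 0 0.5; 0 0 -2.6 0 0 0 0.45; 0 0 -3.4 0 0 0 0.4; 0 -0.5 -4 0 0 0 0.4; 0.3 -1 -4 0 0 0 0.4'; python3 - <<'E'
from h import *
d=snap('wrist','w14.png'); go(st(-60,-100,225),99.5); go(st(0,-65,215),99.5)
E
```

```text
clock: 31.73
eef_pos: [636.5, -81.9, 262.0]
tool_rot: [3.131, 0.003, 1.508]
force: [1.4, 0.1, 0.4]
width: 51.4
row [ 3.82 -2.6   0.86] [  0.1  -0.  -12.8] rows>= 5.0
row [ 5.01 -1.33  1.12] [  0.1  -0.  -12.8] rows>= 6.0
```

View pics/w14.png

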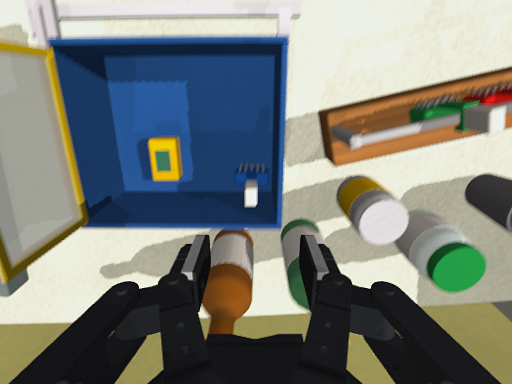

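```bash
python3 -m creep '0.9 -0.3 0 0 0 -3 0.4; 1.8 -0.5 0 0 0 -6 0.4; 2.7 -0.8 0.2 0 0 -9 0.4; 3.6 -1 0.5 0 0 -12 0.4; 4.4 -1.2 0.8 0 0 -12.8 0.4; 5.01 -1.33 1.1 0 0 -12.8 0.4; 5.01 -1.33 1.12 0 0 -12.8 0.4; 5.01 -1.33 1.12 0 0 -12.8 0.4'; python3 - <<'E'
from h import *
d=snap('wrist','w15.png'); p,r=tool(); cv2.imwrite('pics/w15c.png',cv2.resize(d['img'][150:260,180:400,::-1],None,fx=3.5,fy=3.5,interpolation=cv2.INTER_NEAREST))
print(proj(d,[st(0,-65,168),st(0,0,168)])); go(st(0,-65,140),99.5)
E
```

```text
clock: 32.45
eef_pos: [590.6, 126.3, 210.4]
tool_rot: [-3.139, -0.0, 1.74]
force: [-0.6, -0.5, 0.7]
width: 51.2
[[254.51209563 212.8144451 ]
 [343.87993345 213.01546142]]
row [ 0.08 -0.05  1.77] [-0.1  0.1  0. ] rows>= 2.0
```

View pics/w15c.png

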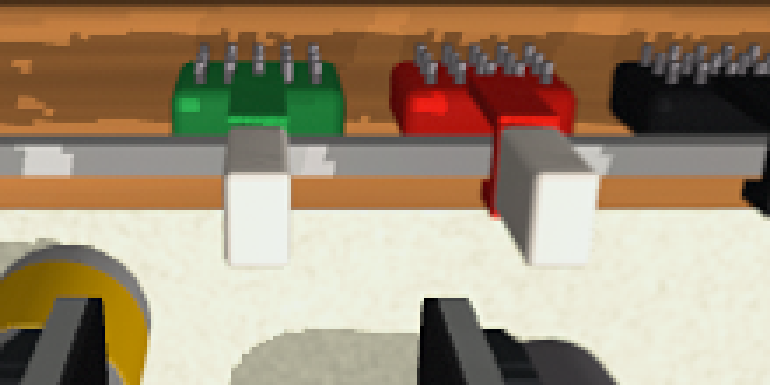

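```bash
python3 -m creep '0.08 -0.05 0.6 0 0 0 0.4; 0.08 -0.05 1.2 0 0 0 0.4; 0.08 -0.05 1.6 0 0 0 0.4; 0.08 -0.05 1.77 0 0 0 0.4; 0.08 -0.05 1.77 0 0 0 0.4; 0.08 -0.05 1.77 0 0 0 0.7; 0.08 -0.05 1.77 0 0 0 0.9; 0.08 -0.05 1.77 0 0 0 0.9; 0.08 -0.05 1.77 0 0 0 0.9'; python3 -m creep '0 0 -0.2 0 0 0 0.9; 0 0 -0.37 0 0 0 0.9; 0 0 -0.37 0 0 0 0.9; 0 -0.4 -0.37 0 0 0 0.9; 0 -0.9 -0.37 0 0 0 0.9; 0 -1.4 -0.5 0 0 0 0.9; 0 -1.8 -1.2 0 0 0 0.9; 0 -2 -2 0 0 0 0.9; 0 -2 -2.7 0 0 0 0.9; 0 -2 -2.7 0 0 0 0.9';python3 - <<'E'
from h import *
d=snap('wrist','w16.png'); go(case([8,78,250]),86.6); go(case([8,78,87]),86.6)
E
```

```text
clock: 33.25
eef_pos: [590.2, 127.0, 141.7]
tool_rot: [3.14, 0.001, 1.736]
force: [-1.0, -0.8, 4.1]
width: 13.0
clock: 34.08
eef_pos: [513.0, 115.3, 253.9]
tool_rot: [3.132, -0.0, 1.736]
force: [0.9, 0.5, -0.6]
width: 13.0
row [-5.44  1.59  0.05] [ 0.4 -0.  12.9] rows>= 6.0
row [-5.44  1.56  4.13] [ 0.4 -0.  12.9] rows>= 7.0
```

View pics/w16.png

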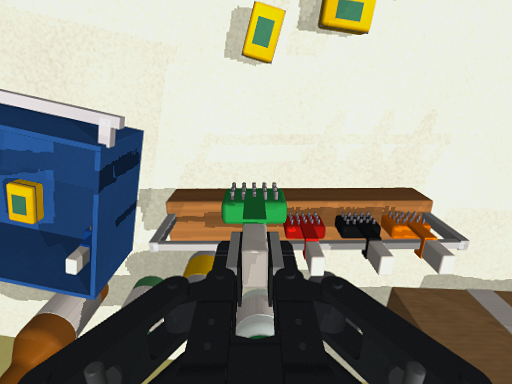

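Green brush held (255,205). Carry it over the case.

```bash
python3 -m creep '-0.9 0.3 0 0 0 3 0.9; -1.8 0.6 0 0 0 6 0.9; -2.7 0.9 0 0 0 9 0.9; -3.6 1.2 0 0 0 12 0.9; -4.5 1.4 0 0 0 12.9 0.9; -5.2 1.58 0 0 0 12.9 0.9; -5.44 1.58 0.2 0 0 12.9 0.9; -5.44 1.58 0.9 0 0 12.9 0.9; -5.44 1.58 1.7 0 0 12.9 0.9; -5.44 1.58 2.2 0 0 12.9 0.9'; python3 - <<'E'
from h import *
d=snap('wrist','w17.png'); go(case([8,78,87]),86.6)
E
```

```text
clock: 34.97
eef_pos: [606.2, -90.1, 156.7]
tool_rot: [-3.136, 0.0, 1.511]
force: [-1.0, 0.2, -0.8]
width: 13.1
row [0.01 0.19 1.65] [-0.7 -0.  -0. ] rows>= 2.0
```

View pics/w17.png

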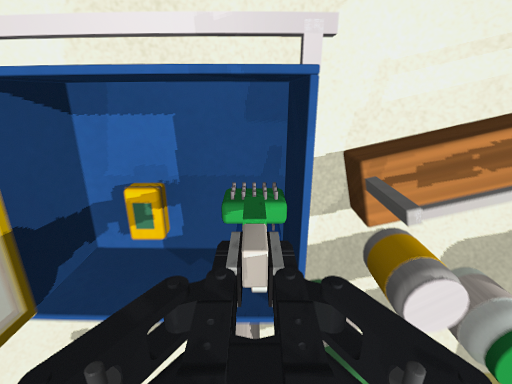

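```bash
python3 -m creep '0 0.05 0.5 0 0 0 0.9; 0 0.05 1 0 0 0 0.9; 0 0.05 1.5 0 0 0 0.9; 0 0.05 1.68 0 0 0 0.9; 0 0.05 1.68 0 0 0 0.9; 0 0.05 1.68 0 0 0 0.75; 0 0.05 1.68 0 0 0 0.65; 0 0.05 1.68 0 0 0 0.6; 0 0.05 1.68 0 0 0 0.6; 0 0.05 1.68 0 0 0 0.6'; python3 -m creep '0 0 -0.8 0 0 0 0.55; 0 0 -1.7 0 0 0 0.5; 0 0 -2.6 0 0 0 0.45; 0 0 -3.4 0 0 0 0.4; 0 -0.5 -4 0 0 0 0.4; 0.3 -1 -4 0 0 0 0.4'; python3 - <<'E'
from h import *
d=snap('wrist','w18.png'); go(st(0,0,215),99.5)
E
```

```text
clock: 35.85
eef_pos: [610.9, -90.6, 94.1]
tool_rot: [3.141, 0.001, 1.511]
force: [-0.0, 0.8, 0.4]
width: 34.2
clock: 36.35
eef_pos: [574.5, -78.8, 258.9]
tool_rot: [3.131, 0.003, 1.507]
force: [0.8, -0.1, -0.1]
width: 51.3
row [ 6.62 -0.15  1.04] [  0.1   0.  -12.9] rows>= 7.0
```

View pics/w18.png

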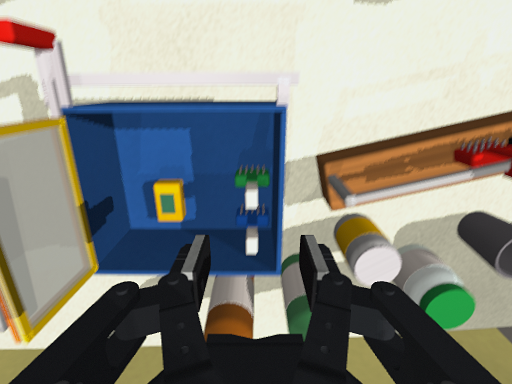

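```bash
python3 -m creep '1 0 0 0 0 -3 0.4; 2 0 0 0 0 -6 0.4; 3 -0.1 0 0 0 -9 0.4; 4 -0.1 0.2 0 0 -12 0.4; 5 -0.1 0.5 0 0 -12.9 0.4; 5.9 -0.15 0.8 0 0 -12.9 0.4; 6.62 -0.15 1.04 0 0 -12.9 0.4; 6.62 -0.15 1.04 0 0 -12.9 0.4; 6.62 -0.15 1.04 0 0 -12.9 0.4'; python3 - <<'E'
from h import *
d=snap('wrist','w19.png'); p,r=tool(); cv2.imwrite('pics/w19c.png',cv2.resize(d['img'][150:260,180:400,::-1],None,fx=3.5,fy=3.5,interpolation=cv2.INTER_NEAREST))
print((proj(d,[st(0,0,168),st(0,65,168)])-[180,150])*3.5); go(st(0,0,140),99.5)
E
```

```text
clock: 37.15
eef_pos: [580.0, 191.1, 210.8]
tool_rot: [-3.139, -0.0, 1.741]
force: [-0.4, -0.8, 0.5]
width: 51.0
[[257.23673323 218.06599288]
 [569.60343076 218.8869276 ]]
row [ 0.06 -0.05  1.78] [-0.1  0.1  0. ] rows>= 2.0
```

View pics/w19c.png

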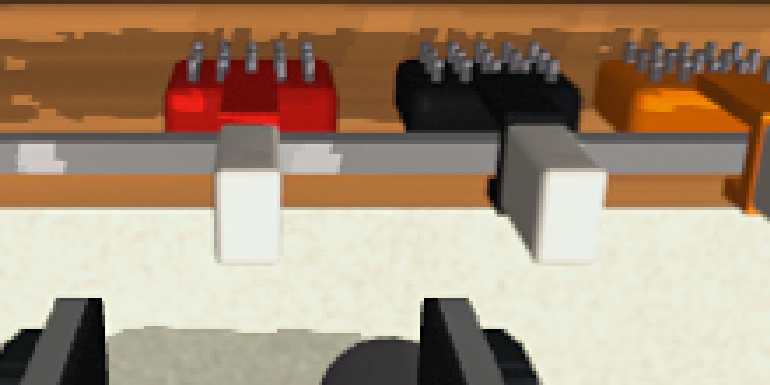

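```bash
python3 -m creep '0.02 -0.06 0.6 0 0 0 0.4; 0.02 -0.06 1.2 0 0 0 0.4; 0.02 -0.06 1.6 0 0 0 0.4; 0.02 -0.06 1.78 0 0 0 0.4; 0.02 -0.06 1.78 0 0 0 0.4; 0.02 -0.06 1.78 0 0 0 0.7; 0.02 -0.06 1.78 0 0 0 0.9; 0.02 -0.06 1.78 0 0 0 0.9; 0.02 -0.06 1.78 0 0 0 0.9'; python3 -m creep '0 0 -0.2 0 0 0 0.9; 0 0 -0.37 0 0 0 0.9; 0 0 -0.37 0 0 0 0.9; 0 -0.4 -0.37 0 0 0 0.9; 0 -0.9 -0.37 0 0 0 0.9; 0 -1.4 -0.5 0 0 0 0.9; 0 -1.8 -1.2 0 0 0 0.9; 0 -2 -2 0 0 0 0.9; 0 -2 -2.7 0 0 0 0.9; 0 -2 -2.7 0 0 0 0.9';python3 - <<'E'
from h import *
d=snap('wrist','w20.png'); go(case([-53,78,250]),86.6); go(case([-53,78,87]),86.6)
E
```

```text
clock: 37.95
eef_pos: [579.5, 189.0, 141.7]
tool_rot: [3.14, 0.0, 1.736]
force: [0.2, -0.7, 5.0]
width: 12.7
clock: 38.78
eef_pos: [502.2, 177.7, 253.9]
tool_rot: [3.132, -0.002, 1.737]
force: [1.7, 0.4, 0.0]
width: 13.3
row [-6.68  0.11  0.03] [ 0.4 -0.1 12.9] rows>= 7.0
row [-6.69  0.08  4.11] [ 0.4 -0.1 12.9] rows>= 8.0
```

View pics/w20.png

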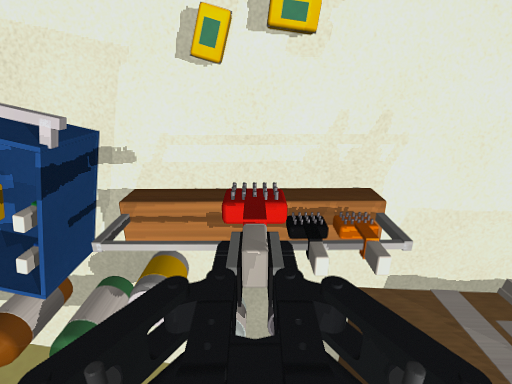

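Red brush held (255,205). Carry.

```bash
python3 -m creep '-1 0 0 0 0 3 0.9; -2 0 0 0 0 6 0.9; -3 0 0 0 0 9 0.9; -4 0 0 0 0 12 0.9; -5 0.05 0 0 0 12.9 0.9; -6 0.1 0 0 0 12.9 0.9; -6.68 0.1 0 0 0 12.9 0.9; -6.68 0.1 0.7 0 0 12.9 0.9; -6.68 0.1 1.5 0 0 12.9 0.9; -6.68 0.1 2.2 0 0 12.9 0.9'; python3 - <<'E'
from h import *
d=snap('wrist','w21.png'); go(case([-53,78,87]),86.6)
E
```

```text
clock: 39.67
eef_pos: [546.7, -88.1, 158.2]
tool_rot: [-3.14, 0.001, 1.509]
force: [0.4, 0.5, -1.1]
width: 13.3
row [0.04 0.19 1.65] [-0.7 -0.  -0.1] rows>= 2.0
```

View pics/w21.png

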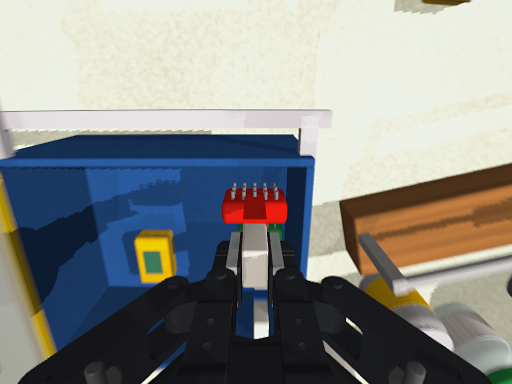

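```bash
python3 -m creep '0 0.05 0.5 0 0 0 0.9; 0 0.05 1 0 0 0 0.9; 0 0.05 1.5 0 0 0 0.9; 0 0.05 1.7 0 0 0 0.9; 0 0.05 1.7 0 0 0 0.9; 0 0.05 1.7 0 0 0 0.75; 0 0.05 1.7 0 0 0 0.65; 0 0.05 1.7 0 0 0 0.6; 0 0.05 1.7 0 0 0 0.6; 0 0.05 1.7 0 0 0 0.6'; python3 -m creep '0 0 -0.8 0 0 0 0.55; 0 0 -1.7 0 0 0 0.5; 0 0 -2.6 0 0 0 0.45; 0 0 -3.4 0 0 0 0.4; 0.5 0 -4 0 0 0 0.4; 1.2 0 -4 0 0 0 0.4'; python3 - <<'E'
from h import *
d=snap('wrist','w22.png'); go(st(0,65,215),99.5)
E
```

```text
clock: 40.55
eef_pos: [550.0, -87.3, 93.3]
tool_rot: [3.141, 0.001, 1.511]
force: [-0.9, -0.5, -0.5]
width: 34.1
clock: 41.05
eef_pos: [555.6, -42.0, 258.2]
tool_rot: [3.131, 0.003, 1.505]
force: [1.0, 0.6, -0.1]
width: 51.1
row [ 7.17 -0.09  1.06] [  0.4  -0.2 -12.7] rows>= 7.0
```

View pics/w22.png

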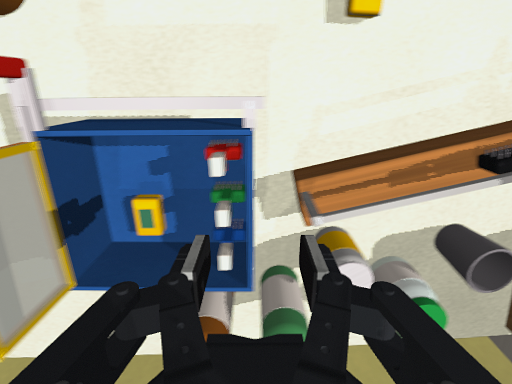

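Three brushes stand along the case's +y wall (220,155 / 225,205 / 225,250). Next: black.

```bash
python3 -m creep '1 0 0 0 0 -3 0.4; 2 0 0 0 0 -6 0.4; 3 0 0 0 0 -9 0.4; 4 0 0.1 0 0 -12 0.4; 5 0 0.3 0 0 -12.7 0.4; 6 -0.05 0.6 0 0 -12.7 0.4; 7 -0.09 0.9 0 0 -12.7 0.4; 7.17 -0.09 1.06 0 0 -12.7 0.4; 7.17 -0.09 1.06 0 0 -12.7 0.4; 7.17 -0.09 1.06 0 0 -12.7 0.4'; python3 - <<'E'
from h import *
d=snap('wrist','w23.png'); p,r=tool(); cv2.imwrite('pics/w23c.png',cv2.resize(d['img'][150:260,180:400,::-1],None,fx=3.5,fy=3.5,interpolation=cv2.INTER_NEAREST))
print((proj(d,[st(0,65,168),st(0,130,168)])-[180,150])*3.5); go(st(0,65,140),99.5)
E
```

```text
clock: 41.93
eef_pos: [565.4, 247.2, 209.2]
tool_rot: [-3.139, 0.001, 1.734]
force: [-0.3, -0.6, -0.5]
width: 51.2
[[292.72016156 243.70831856]
 [604.73443174 242.71856485]]
row [0.22 0.07 1.74] [-0.1  0.1 -0.3] rows>= 2.0
```

View pics/w23c.png

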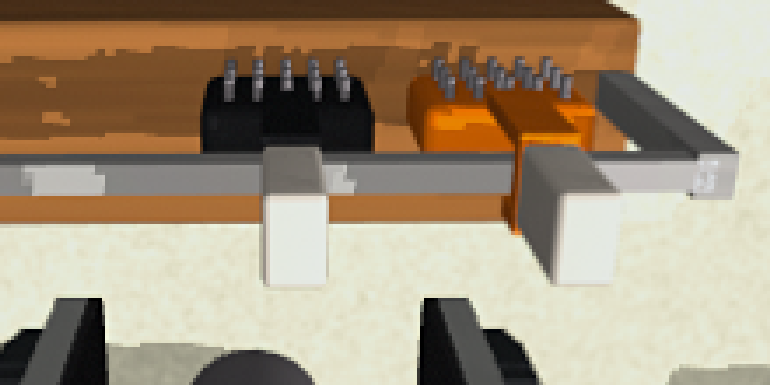

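```bash
python3 -m creep '0.22 0.05 0.6 0 0 0 0.4; 0.22 0.05 1.2 0 0 0 0.4; 0.22 0.05 1.6 0 0 0 0.4; 0.22 0.05 1.74 0 0 0 0.4; 0.22 0.05 1.74 0 0 0 0.4; 0.22 0.05 1.74 0 0 0 0.7; 0.22 0.05 1.74 0 0 0 0.9; 0.22 0.05 1.74 0 0 0 0.9; 0.22 0.05 1.74 0 0 0 0.9'; python3 -m creep '0 0 -0.2 0 0 0 0.9; 0 0 -0.37 0 0 0 0.9; 0 0 -0.37 0 0 0 0.9; 0 -0.4 -0.37 0 0 0 0.9; 0 -0.9 -0.37 0 0 0 0.9; 0 -1.4 -0.5 0 0 0 0.9; 0 -1.8 -1.2 0 0 0 0.9; 0 -2 -2 0 0 0 0.9; 0 -2 -2.7 0 0 0 0.9; 0 -2 -2.7 0 0 0 0.9';python3 - <<'E'
from h import *
d=snap('wrist','w24.png'); go(case([-5,8,250]),86.6); go(case([-5,8,87]),86.6)
E
```

```text
clock: 42.73
eef_pos: [567.5, 256.4, 141.8]
tool_rot: [3.14, 0.0, 1.732]
force: [-0.2, -1.2, 3.7]
width: 13.1
clock: 43.57
eef_pos: [489.9, 245.6, 254.0]
tool_rot: [3.132, -0.003, 1.733]
force: [1.3, 1.3, -0.2]
width: 12.9
row [-10.37   0.95   0.03] [ 0.3 -0.1 12.7] rows>= 10.0
row [-10.38   0.92   4.1 ] [ 0.3 -0.1 12.7] rows>= 11.0
```

View pics/w24.png

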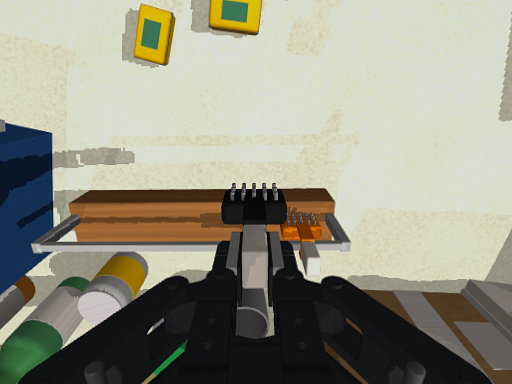

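```bash
python3 -m creep '-1 0 0 0 0 2 0.9; -2 0.1 0 0 0 4 0.9; -3 0.2 0 0 0 6 0.9; -4 0.3 0 0 0 8 0.9; -5 0.4 0 0 0 10 0.9; -6 0.5 0 0 0 12 0.9; -7 0.6 0 0 0 12.7 0.9; -8 0.7 0 0 0 12.7 0.9; -9 0.8 0 0 0 12.7 0.9; -10 0.9 0 0 0 12.7 0.9'; python3 - <<'E'
from h import *
d=snap('wrist','w25.png'); go(case([-5,8,150]),86.6);go(case([-5,8,88]),86.6)
E
```

```text
clock: 44.45
eef_pos: [587.0, -147.7, 247.1]
tool_rot: [-3.139, 0.0, 1.511]
force: [1.1, 0.5, -0.9]
width: 12.9
row [0.05 0.13 2.42] [-0.   0.5 -0.7] rows>= 3.0
row [0.07 0.13 3.97] [-0.   0.5 -0.7] rows>= 4.0
```

View pics/w25.png

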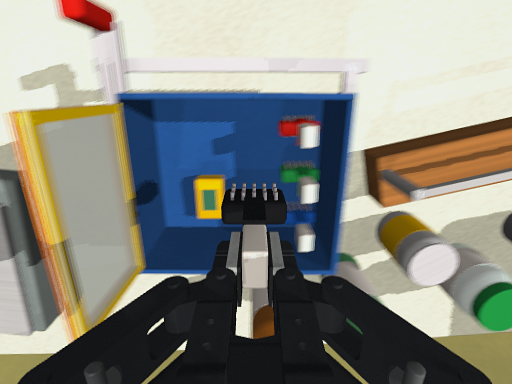

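```bash
python3 -m creep '0 0.05 0.7 0 0 0 0.9; 0 0.05 1.5 0 0 0 0.9; 0 0.05 2.3 0 0 0 0.9; 0 0.05 3 0 0 0 0.9; 0 0.05 3.6 0 0 0 0.9; 0 0.05 3.9 0 0 0 0.9; 0 0.05 3.9 0 0 0 0.9; 0 0.05 3.9 0 0 0 0.75; 0 0.05 3.9 0 0 0 0.65; 0 0.05 3.9 0 0 0 0.6'; python3 -m creep '0 0 0 0 0 0 0.6; 0 0 0 0 0 0 0.6; 0 0 -0.8 0 0 0 0.55; 0 0 -1.7 0 0 0 0.5; 0 0 -2.6 0 0 0 0.45; 0 0 -3.4 0 0 0 0.4; 0.5 0 -4 0 0 0 0.4; 1.3 0 -4 0 0 0 0.4; 2.3 0 -4 0 0 0 0.4'; python3 - <<'E'
from h import *
d=snap('wrist','w26.png'); go(st(0,130,215),99.5)
E
```

```text
clock: 45.33
eef_pos: [590.9, -146.0, 94.2]
tool_rot: [3.139, 0.001, 1.511]
force: [0.1, 0.5, 0.0]
width: 34.2
clock: 46.08
eef_pos: [596.3, -56.4, 255.3]
tool_rot: [3.137, 0.003, 1.505]
force: [0.3, -0.2, -1.0]
width: 51.1
row [ 8.95 -1.45  1.06] [  0.2  -0.4 -12.5] rows>= 9.0
```

View pics/w26.png

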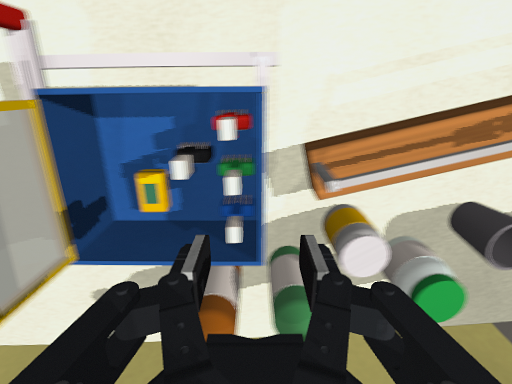

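```bash
python3 -m creep '1 -0.1 0 0 0 -3 0.4; 2 -0.3 0 0 0 -6 0.4; 3 -0.5 0 0 0 -9 0.4; 4 -0.7 0 0 0 -12 0.4; 5 -0.8 0 0 0 -12.5 0.4; 6 -1 0.1 0 0 -12.5 0.4; 7 -1.15 0.3 0 0 -12.5 0.4; 8 -1.3 0.7 0 0 -12.5 0.4; 8.88 -1.45 1.06 0 0 -12.5 0.4; 8.88 -1.45 1.06 0 0 -12.5 0.4'; python3 -m creep '0 0 0 0 0 0 0.4'; python3 - <<'E'
from h import *
d=snap('wrist','w27.png'); p,r=tool(); cv2.imwrite('pics/w27c.png',cv2.resize(d['img'][150:260,180:400,::-1],None,fx=3.5,fy=3.5,interpolation=cv2.INTER_NEAREST))
print((proj(d,[st(0,130,168)])-[180,150])*3.5); go(st(0,130,140),99.5)
E
```

```text
clock: 46.97
eef_pos: [553.2, 314.4, 207.7]
tool_rot: [-3.137, -0.006, 1.741]
force: [-2.0, 0.8, 0.4]
width: 51.0
clock: 47.05
eef_pos: [556.4, 307.3, 209.0]
tool_rot: [-3.139, -0.0, 1.735]
force: [0.8, -0.2, 0.5]
width: 51.3
[[313.06320736 239.60503013]]
row [0.36 0.03 1.74] [-0.1  0.1 -0.3] rows>= 2.0
```

View pics/w27c.png

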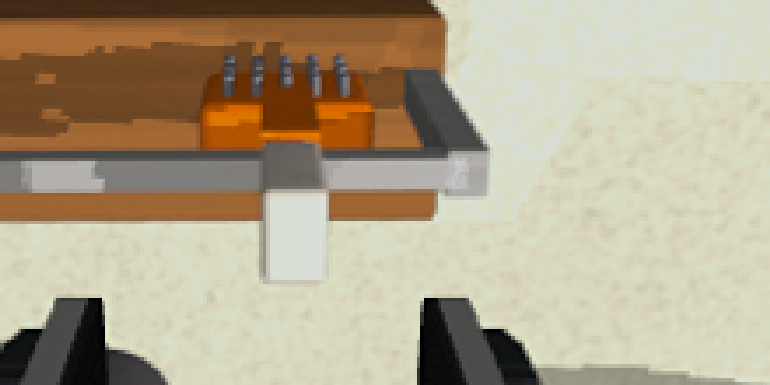

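```bash
python3 -m creep '0.26 0.02 0.6 0 0 0 0.4; 0.26 0.02 1.2 0 0 0 0.4; 0.26 0.02 1.6 0 0 0 0.4; 0.26 0.02 1.74 0 0 0 0.4; 0.26 0.02 1.74 0 0 0 0.4; 0.26 0.02 1.74 0 0 0 0.7; 0.26 0.02 1.74 0 0 0 0.9; 0.26 0.02 1.74 0 0 0 0.9; 0.26 0.02 1.74 0 0 0 0.9'; python3 -m creep '0 0 -0.2 0 0 0 0.9; 0 0 -0.37 0 0 0 0.9; 0 0 -0.37 0 0 0 0.9; 0 -0.4 -0.37 0 0 0 0.9; 0 -0.9 -0.37 0 0 0 0.9; 0 -1.4 -0.5 0 0 0 0.9; 0 -1.8 -1.2 0 0 0 0.9; 0 -2 -2 0 0 0 0.9; 0 -2 -2.7 0 0 0 0.9; 0 -2 -2.7 0 0 0 0.9';python3 - <<'E'
from h import *
d=snap('wrist','w28.png'); go(case([-65,8,250]),86.6)
E
```

```text
clock: 47.85
eef_pos: [558.6, 314.8, 141.9]
tool_rot: [3.139, -0.0, 1.729]
force: [0.5, -1.2, 5.1]
width: 12.9
clock: 48.68
eef_pos: [480.6, 304.5, 254.2]
tool_rot: [3.133, -0.004, 1.73]
force: [1.1, 1.3, 0.3]
width: 13.2
row [-1.153e+01 -4.900e-01  1.000e-02] [ 0.3 -0.2 12.5] rows>= 12.0
```

View pics/w28.png

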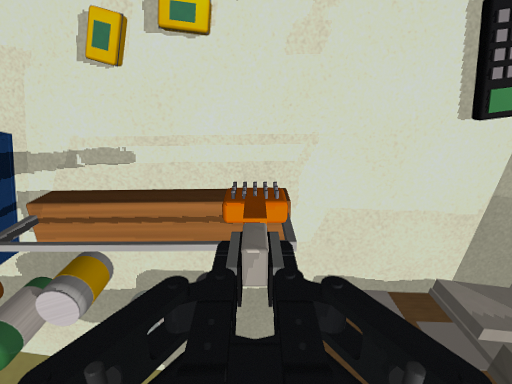

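Orange held (255,205), rail empty. Carry to the last spot.

```bash
python3 -m creep '-1 0 0 0 0 2 0.9; -2 0 0 0 0 4 0.9; -3 -0.1 0 0 0 6 0.9; -4 -0.1 0 0 0 8 0.9; -5 -0.2 0 0 0 10 0.9; -6 -0.2 0 0 0 12 0.9; -7 -0.3 0 0 0 12.5 0.9; -8 -0.3 0 0 0 12.5 0.9; -9 -0.4 0 0 0 12.5 0.9; -10 -0.4 0 0 0 12.5 0.9'; python3 -m creep '-1 0 0 0 0 0 0.9; -1.3 0 0 0 0 0 0.9; -1.3 0 0 0 0 0 0.9';python3 - <<'E'
from h import *
d=snap('wrist','w29.png'); go(case([-62,8,88]),86.6)
E
```

```text
clock: 49.57
eef_pos: [524.5, -97.8, 247.5]
tool_rot: [-3.139, 0.001, 1.511]
force: [-0.1, 1.0, -1.0]
width: 13.0
clock: 49.82
eef_pos: [521.1, -153.1, 247.1]
tool_rot: [-3.138, 0.003, 1.502]
force: [0.2, 0.3, -0.4]
width: 12.8
row [-0.12  0.39  3.98] [-0.1  0.  -0.3] rows>= 4.0
```

View pics/w29.png

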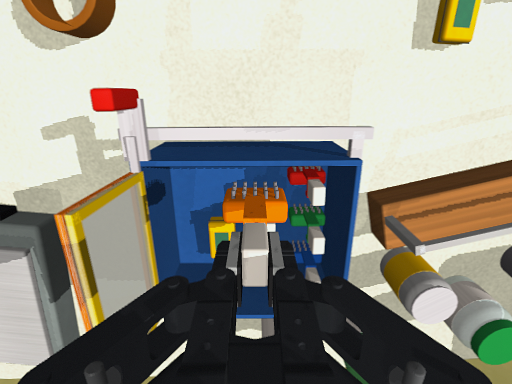

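```bash
python3 -m creep '-0.1 0.35 0.3 0 0 0 0.9; -0.1 0.35 1 0 0 0 0.9; -0.1 0.35 1.8 0 0 0 0.9; -0.1 0.35 2.6 0 0 0 0.9; -0.1 0.35 3.4 0 0 0 0.9; -0.1 0.35 3.92 0 0 0 0.9; -0.1 0.35 3.92 0 0 0 0.9; -0.1 0.35 3.92 0 0 0 0.75; -0.1 0.35 3.92 0 0 0 0.65; -0.1 0.35 3.92 0 0 0 0.6'; python3 -m creep '0 0 0 0 0 0 0.6; 0 0 0 0 0 0 0.6; 0 0 -0.8 0 0 0 0.55; 0 0 -1.7 0 0 0 0.5; 0 0 -2.6 0 0 0 0.45; 0 0 -3.4 0 0 0 0.4; 0 -0.5 -4.2 0 0 0 0.4; 0 -1.2 -4.4 0 0 0 0.4; 0 -2 -4.4 0 0 0 0.4'; python3 - <<'E'
from h import *
d=snap('wrist','w30.png');t=snap('top');s=snap('side')
cv2.imwrite('pics/f1.png',np.hstack([cv2.resize(s['img'][120:310,180:400,::-1],(400,345)),cv2.resize(t['img'][100:260,200:385,::-1],(400,345))]))
go([433.5,-240,290],86.6);go([433.5,-288,145],86.6)
E
```

```text
clock: 50.7
eef_pos: [537.9, -151.9, 93.5]
tool_rot: [3.139, 0.001, 1.512]
force: [0.5, 0.7, 0.3]
width: 34.4
clock: 51.45
eef_pos: [458.7, -147.8, 271.3]
tool_rot: [3.134, 0.002, 1.511]
force: [0.1, -1.1, -0.2]
width: 51.5
row [-2.33 -0.38 -0.52] [-0.   0.1 -0.1] rows>= 3.0
row [-3.52 -0.31  3.1 ] [-0.   0.1 -0.1] rows>= 5.0
```

View pics/w30.png

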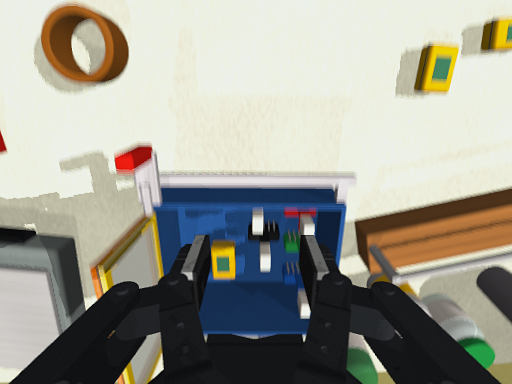

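View pics/f1.png

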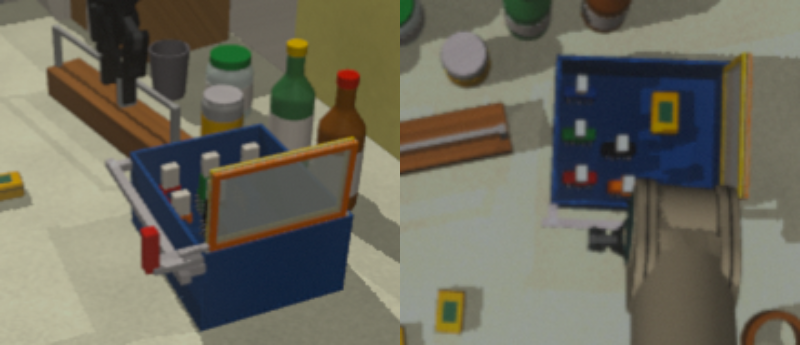

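```bash
python3 -m creep '-0.8 -0.2 -0.2 0 0 0 0.45; -1.7 -0.3 0 0 0 0 0.45; -2.5 -0.35 0.3 0 0 0 0.45; -2.9 -0.35 0.8 0 0 0 0.45; -2.9 -0.35 1.6 0 0 0 0.45; -2.9 -0.35 2.4 0 0 0 0.45; -2.9 -0.35 3.1 0 0 0 0.45; -2.9 -0.35 3.2 0 0 0 0.45; -2.9 -0.35 3.2 0 0 0 0.85; -2.9 -0.35 3.2 0 0 0 0.85';  python3 -m creep '0 0 0 0 0 0 0.85; 0 0 0 0 0 0 0.85'; python3 -m creep '0.05 0 0 0 0 0 0.85; 0.1 0 0 0 0 0 0.85; 0.2 0 0 0 0 0 0.85; 0.3 0 0 0 0 0 0.85; 0.3 0 0 0 0 0 0.85';python3 - <<'E'
from h import *
s=snap('side'); t=snap('top')
cv2.imwrite('pics/f2.png',np.hstack([cv2.resize(s['img'][120:310,180:400,::-1],(400,345)),cv2.resize(t['img'][100:260,200:385,::-1],(400,345))]))
E
```

```text
clock: 52.43
eef_pos: [436.6, -263.2, 140.7]
tool_rot: [3.141, 0.002, 1.511]
force: [-1.4, -4.0, -2.4]
width: 23.7
clock: 52.6
eef_pos: [436.7, -263.6, 141.2]
tool_rot: [3.139, 0.003, 1.51]
force: [0.7, -2.8, -2.9]
width: 16.8
clock: 53.02
eef_pos: [437.6, -249.7, 141.1]
tool_rot: [3.14, 0.001, 1.512]
force: [-0.2, 0.6, 7.3]
width: 17.0
```

View pics/f2.png

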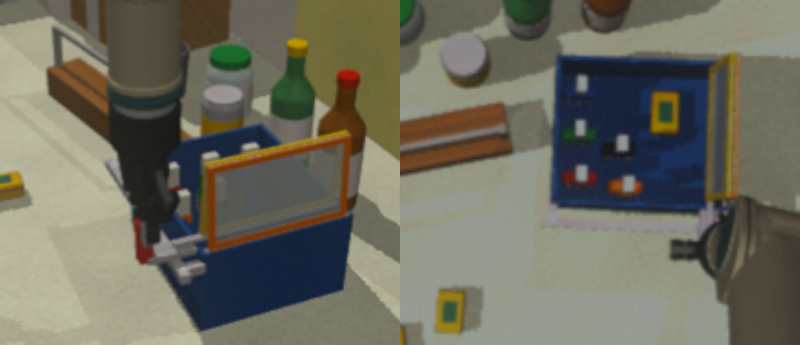

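```bash
python3 -m creep '0.3 0 0 0 0 0 0.85; 0.8 0 0 0 0 0 0.85; 1.3 0 0 0 0 0 0.85; 1.8 0 0 0 0 0 0.85; 2.3 0 0 0 0 0 0.85; 2.8 0 0 0 0 0 0.85; 3.3 0 0 0 0 0 0.85; 3.8 0 0 0 0 0 0.85; 4.2 0 0 0 0 0 0.85; 4.4 0 0 0 0 0 0.85'; python3 -m creep '0.1 0 0 0 0 0 0.85; 0.2 0 0 0 0 0 0.85; 0.3 0 0 0 0 0 0.85; 0.38 0 0 0 0 0 0.85; 0.44 0 0 0 0 0 0.85; 0.48 0 0 0 0 0 0.85; 0.48 0 0 0 0 0 0.85; 0.48 0 0 0 0 0 0.85'
```

```text
clock: 53.95
eef_pos: [448.9, -72.2, 141.1]
tool_rot: [3.138, -0.0, 1.513]
force: [1.7, -1.7, 8.8]
width: 16.5
clock: 54.62
eef_pos: [449.9, -56.0, 141.1]
tool_rot: [3.138, 0.001, 1.511]
force: [2.6, -5.0, 8.3]
width: 17.1
```

```bash
python3 -m creep '0.04 0 0 0 0 0 0.85; 0.08 0 0 0 0 0 0.85; 0.08 0 0 0 0 0 0.85; 0.08 0 0 0 0 0 0.85'; python3 -m creep '0 0 0 0 0 0 0.65; 0 0 0 0 0 0 0.45; 0 0 0 0 0 0 0.45; 0 0 0 0 0 0 0.45; 0 0 -0.6 0 0 0 0.45; 0 0 -1.4 0 0 0 0.45; 0 0 -2.2 0 0 0 0.45; 0 0 -3 0 0 0 0.45; 1 -0.4 -3.6 0 0 0 0.45; 2 -0.4 -3.6 0 0 0 0.45'; python3 -m creep '1 0 0 0 0 0 0.45; 2 0 0 0 0 0 0.45; 3 0 0 0 0 0 0.45; 3 0 0 0 0 0 0.45; 3 0 0 0 0 0 0.45'; python3 - <<'E'
from h import *
s=snap('side'); t=snap('top')
cv2.imwrite('pics/f3.png',np.hstack([cv2.resize(s['img'][120:310,180:400,::-1],(400,345)),cv2.resize(t['img'][100:260,200:385,::-1],(400,345))]))
cv2.imwrite('pics/f3t.png',t['img'][:,:,::-1])
# compare post position with first picture
for n,im in [('start',cv2.imread('pics/top0.png')[:,:,::-1]),('now',t['img'])]:
    h=cv2.cvtColor(np.ascontiguousarray(im),cv2.COLOR_RGB2HSV); m=cv2.inRange(h,(0,150,90),(8,255,255))|cv2.inRange(h,(172,150,90),(180,255,255)); m[:,:255]=0;m[:,360:]=0;m[:200]=0;m[230:]=0
    ys,xs=np.nonzero(m); print(n,xs.mean(),ys.mean(),len(xs),atz(t,(xs.mean(),ys.mean()),166))
E
```

```text
clock: 54.95
eef_pos: [449.9, -55.9, 141.1]
tool_rot: [3.138, 0.005, 1.508]
force: [2.1, -12.6, 6.5]
width: 17.1
clock: 55.78
eef_pos: [437.5, 22.2, 286.6]
tool_rot: [3.137, 0.001, 1.504]
force: [0.9, 1.0, -0.6]
width: 46.5
clock: 56.2
eef_pos: [443.3, 146.6, 282.9]
tool_rot: [-3.14, -0.0, 1.518]
force: [-0.3, -1.4, -0.3]
width: 47.0
start 274.375 214.65625 32 [446.02942534 -56.05865912 166.        ]
now 274.4193548387097 214.74193548387098 31 [445.79075313 -56.17548779 166.        ]
```

View pics/f3.png

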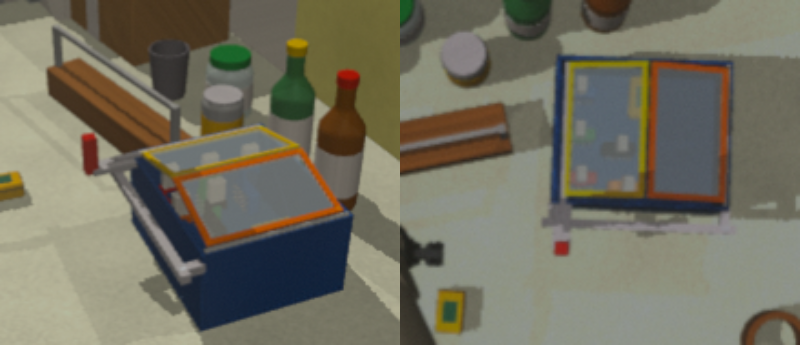

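View pics/f3t.png

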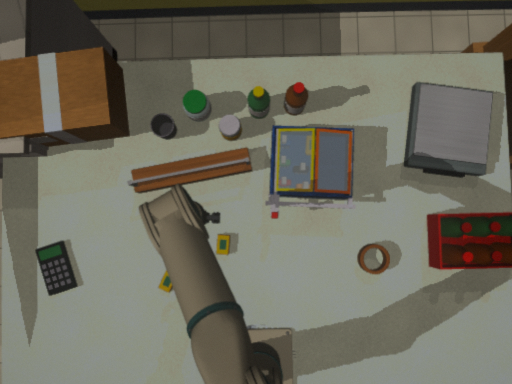

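```bash
python3 - <<'E'
from cell import ctrl
print(ctrl.finish_job())
E
```

```text
the job is handed in; nothing more can be done
None
```

All five hairbrushes and the yellow soap tin are in the case, the cover is shut, and I handed the job in at about 56 s of the 210 s allowed. `finish_job()` reports no verdict, so the results below are my own checks.

- **Cover opened:** I pinched the red post and pushed it about 212 mm to the end stop; the side picture showed the two panels flat and upright. I read this from post travel and pictures, not from the joint value itself.
- **Trouble on the way:** When I let go of the post the folded stack tipped over the case mouth. Pulling the post back jammed at about 26 N, so I stopped. I lifted the stack upright with the fingers tilted 45°, then moved the carriage about 6 mm off its stop, and it stayed up.
- **Loading:** I took the tin that stood farthest from the base, about 471 mm against about 370–380 mm for the other three. The brushes went in blue, green, red, black, orange, all standing. The grip never slipped, and the tin had not moved when I came to grasp it.
- **Last checks:**
    - The post is within about 0.3 mm of where it started, so the cover is fully shut.
    - Through the cover I can see the brush tabs and the tin inside the case.
    - In the last top picture the other goods stand where they were, and the robot is clear of everything. One look-alike tin was hidden under the arm there.

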